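Gauge the bushes under the hold-down bridge

TASK

Slide the sled with its bushes under the blue bridge until it is home against the end stop (push it home again if it gets knocked away). Then gauge every bush on it, in the order brass, white, black: with the plungers squeezed in, lower the bore gauge into the bore until its collar rests on the bush, let go so that the plungers spring out, press the red end of the rocker to lock it, and draw it straight up and out still locked at that size. After each bush put the gauge back upright in the slot of its wooden stand and press the green end to unlock it; leave the bushes in the sled and do not disturb the glue bottle or the cup.

Things in the scene. Friction and masses are not known exactly. Their poses are not given: they have to be found in the camera images.
- jig: gauging jig fixed on the worktop; x axis = push direction; origin on the worktop, where the sled's origin lies when the sled is home (stop face at x = +84.5 mm). Two guide rails 12 mm high along x from -140 to +90 mm, 64 mm apart inside, with a flared mouth from x = -180 to -140 mm, about 80 mm wide at its entry. Yaw varies.
- jig_bridge (a point): middle of the top of the jig's blue bridge, which crosses the lane from jig x = -135 to -113 mm: top 50 mm and underside 38 mm above the worktop, 94 mm wide over all (posts outside the lane)
- sled: loose aluminium sled, about 0.7 kg plus bushes, slides easily on the worktop on white plastic skids. Origin: centre of the tray's underside; x forward (front at +83 mm), z up. Tray 166 x 60 mm, 20 mm high, floor 5 mm thick, three 50 x 50 mm pockets centred at x = -54, 0, +54 mm. A flat tail, 36 wide and 8 mm high, runs back to x = -203 mm. Starts askew before the mouth.
- sled_fin (a point): orange upright grip fin on the sled's tail, 30 mm long in the sled's x, 14 mm thick in its y, from 8 to 52 mm above the worktop; this point: its middle, 35 mm above the worktop, 175 mm behind the sled's origin. It stays outside the bridge when the sled is home.
- bush_brass: brass bush, a plain ring: outside diameter 48 mm, height 28 mm, bore 28 mm right through; origin at the centre of its underside, z up. It stands loosely in a pocket of the sled; its bore corresponds to gauge_plunger = 0.002 m. May be absent.
- bush_white: white bush, a plain ring: outside diameter 48 mm, height 28 mm, bore 33 mm right through; origin at the centre of its underside, z up. It stands loosely in a pocket of the sled; its bore corresponds to gauge_plunger = 0.0045 m. May be absent.
- bush_black: black bush, a plain ring: outside diameter 48 mm, height 28 mm, bore 38 mm right through; origin at the centre of its underside, z up. It stands loosely in a pocket of the sled; its bore corresponds to gauge_plunger = 0.007 m. May be absent.
- stand: wooden gauge stand fixed on the worktop, 90 x 64 mm, 34 mm high, with a slot through it 50 mm long in its x and 30 mm wide in its y. Origin: centre of its underside. The gauge stands with its head in the slot, gauge x along the stand's x (either way round), collar on the top face.
- gauge: telescoping bore gauge, 0.3 kg; starts upright in the stand, unlocked. Origin: centre of the collar's underside; z up the stem, x along the plungers. Below: steel head, diameter 22, 22 mm long, tapered nose; brass plungers at +x and -x, 12 mm below the collar. Collar: diameter 46, z 0 to 6 mm, slick underside, so the springs centre the gauge along x. Grey barrel: z 6 to 66, flat sides at y = +-11 mm to hold it by when locked.
- gauge_thumb (a point): point on the gauge's axis, z = 51 mm, midway between its two blue thumb plates (18 mm wide, z 38 to 64 mm, outer faces at gauge x = +-(20 mm + gauge_plunger)). They are one piece with the plungers: squeezing them along x (spring about 1.3 N each) draws both in, and the gauge can be carried by them. Do not squeeze them when locked: that forces the lock.
- gauge_rocker (a point): pivot of the black lock rocker on the gauge's top, z = 74 mm. The rocker is 36 mm long in gauge x, 18 mm wide in y; red end at +x, green end at -x; the raised end's top stands at about z = 84 mm. Press an end 14 to 16 mm from the middle.
- plunger_tip_a (a point): outermost point of the +x plunger of the gauge, on gauge x, 12 mm below the collar
- plunger_tip_b (a point): outermost point of the -x plunger of the gauge, 12 mm below the collar
- gauge_red (a point): top of the red end of the rocker, 16 mm to +x of its pivot: about 84 mm above the collar's underside when unlocked, 79 mm when locked
- gauge_plunger (a joint): how far each of the two plungers stands out beyond fully in, m: 0 squeezed in (24 mm across the tips), 0.0115 sprung fully out (47 mm); both move alike. Across the tips = 24 mm + twice this. Springs push them out when unlocked; when locked they stay.
- gauge_lock (a joint): rocker of the lock, rad: 0 unlocked (red end raised), about 0.31 locked (green end raised). It snaps over at the middle and stays; pressing the raised end straight down with about 7 N (travel 6 mm) snaps it over: red end to lock, green end to unlock.
- glue_bottle: white glue bottle with an orange cap, diameter 52 mm, 142 mm tall, origin at the centre of its base; bystander
- cup_white: white cup, diameter 76 mm, 98 mm tall, origin at the centre of its base; bystander

How it is judged (in metres and radians):
On the way, in this order (a step that is already met when the one before it is completed fails the run):
1. the sled has been slid under the bridge, home against the end stop (x of sled in the frame of jig above -0.006 m and horizontal distance between sled and jig below 0.01 m and angle between the x axis of sled and the x axis of jig, either way round below 0.08 rad), for 0.2 s.
2. the gauge is down in the brass bush's bore with its collar on the bush, plungers out on the bore, red end pressed down (locked) (horizontal distance between gauge and bush_brass below 0.01 m and z of gauge in the frame of bush_brass below 0.031 m and horizontal distance between plunger_tip_a and bush_brass between 0.0127 and 0.0153 m and horizontal distance between plunger_tip_b and bush_brass between 0.0127 and 0.0153 m and z of gauge_red in the frame of bush_brass below 0.109 m), for 0.2 s.
3. the plungers have been drawn straight up out of the brass bush, still locked at that bore's size (z of each of plunger_tip_a, plunger_tip_b in the frame of bush_brass above 0.033 m and horizontal distance between plunger_tip_a and bush_brass between 0.0113 and 0.0167 m and horizontal distance between plunger_tip_b and bush_brass between 0.0113 and 0.0167 m), for 0.1 s.
4. the gauge is down in the white bush's bore with its collar on the bush, plungers out on the bore, red end pressed down (locked) (horizontal distance between gauge and bush_white below 0.01 m and z of gauge in the frame of bush_white below 0.031 m and horizontal distance between plunger_tip_a and bush_white between 0.0152 and 0.0178 m and horizontal distance between plunger_tip_b and bush_white between 0.0152 and 0.0178 m and z of gauge_red in the frame of bush_white below 0.109 m), for 0.2 s.
5. the plungers have been drawn straight up out of the white bush, still locked at that bore's size (z of each of plunger_tip_a, plunger_tip_b in the frame of bush_white above 0.033 m and horizontal distance between plunger_tip_a and bush_white between 0.0138 and 0.0192 m and horizontal distance between plunger_tip_b and bush_white between 0.0138 and 0.0192 m), for 0.1 s.
6. the gauge is down in the black bush's bore with its collar on the bush, plungers out on the bore, red end pressed down (locked) (horizontal distance between gauge and bush_black below 0.01 m and z of gauge in the frame of bush_black below 0.031 m and horizontal distance between plunger_tip_a and bush_black between 0.0177 and 0.0203 m and horizontal distance between plunger_tip_b and bush_black between 0.0177 and 0.0203 m and z of gauge_red in the frame of bush_black below 0.109 m), for 0.2 s.
7. the plungers have been drawn straight up out of the black bush, still locked at that bore's size (z of each of plunger_tip_a, plunger_tip_b in the frame of bush_black above 0.033 m and horizontal distance between plunger_tip_a and bush_black between 0.0163 and 0.0217 m and horizontal distance between plunger_tip_b and bush_black between 0.0163 and 0.0217 m), for 0.1 s.
At the end, for the whole second after the job is handed in: Sled home (within 6 mm, square within 0.08 rad), every bush in its pocket; gauge upright in the stand's slot (within 8 mm, collar down), unlocked, at rest; each bush gauged in order: locked with each plunger tip within 1.3 mm of the bore wall, and drawn straight up so (2.7 mm) (all of step 1 and horizontal distance between gauge and stand below 0.008 m and z of gauge in the frame of stand below 0.038 m and angle between gauge's own z axis and vertical below 0.08 rad and value of joint gauge_lock below 0.1 rad and linear speed of gauge below 0.02 m/s and distance between each of bush_brass, bush_white, bush_black and sled below 0.062 m and z of each of bush_brass, bush_white, bush_black in the frame of sled below 0.009 m); the robot touches nothing.
It fails at once if a bystander is knocked over or shifted by more than 4 cm (distance of any of glue_bottle, cup_white from where it was at the start of the episode above 0.04 m or angle between any of glue_bottle, cup_white's own z axis and vertical above 0.5 rad).
It fails at once if a bush is lifted out of the sled (z of any of bush_brass, bush_white, bush_black in the frame of sled above 0.03 m).
Of bush_brass, bush_white, bush_black only 2 to 3 are there at a start; the rules pass over those that are not, and their reading is None.
At some moment in a run one of sled may be knocked a few centimetres aside while the robot is not near it.
It also fails if it takes over 210 s, if anything falls off the work surface, if the arm or the gripper's body presses on something with over 40 N, if the wrist force passes 120 N, or if a joint passes its speed limit or range.

ROBOT

A 6-joint arm with a two-finger parallel gripper is mounted at the origin on a cart in front of the work surface, level with it; the furniture and walls round the work are solid. World frame = base frame: x ahead of the robot, y to its left, z up, the work surface at z = 0. Lengths are in mm, angles in degrees, forces in N, time in s.
With the tool pointing down it reaches from about 300 to 850 mm from the base axis. Payload 4.2 kg.
Tool frame: the origin (TCP) lies midway between the tips of the shut fingers; the grasp point (between the pads) lies 19 mm behind it (env.grasp_offset is the distance from the TCP to the grasp point, in mm); z points along the fingers, y is the line along which they close (so a half turn about z gives the same grasp; the last joint's range is limited). The gripper opens to 91 mm and grips with 3 to 60 N. Pads are 32 mm wide; open, the fingers measure 118 mm over their backs; the gripper's body (76 mm by 178 mm) begins 60 mm behind the grasp point.
Start: joints at [62.968, 18.312, 89.639, -0, 72.044, -1.146], TCP at [251.043, 517.324, 177.676] pointing down, gripper open.
Joint ranges: [-177.97, 177.97], [-48.28, 115.42], [12.27, 149.76], [-77.06, 257.06], [2.81, 150.46], [-146.56, 146.56]. Speed limits (degrees/s): [147.25, 147.25, 180, 180, 180, 180].

INTERFACE

Orientations are given as [roll, pitch, yaw] about the fixed x, y, z axes, in that order (R = Rz(yaw) Ry(pitch) Rx(roll)).
In Python, from workcell import env, optics gives the robot as it stands. The module is installed in compiled form; this text tells all that it offers.
- The arm moves only by the tool send_rows, never from a script. Its argument "targets" is a list that holds one entry, the list of rows, each a list of 7 numbers: the turn, a rotation vector about the world's x, y, z scaled (see below), then the shift along the world's x, y, z scaled (see below), then the closure, from -1 (fully open) to 1 (shut). In form: [[[rx, ry, rz, x, y, z, gripper], ...]]. A call has 1 to 12 rows; each row shifts and turns the commanded pose from where the row before left it; what a row does not reach is not made up. The controller multiplies each number of a shift by 0.2 m and each number of a turn by pi/2 rad. A row lasts 1/10 s, in which the tool goes at most 50 mm and 8.59 degrees, less where a joint would pass 70% of its speed; a pose out of reach is approached as far as the arm can. A call with a number of a shift or a turn outside -1 to 1 is refused whole. A call with a gripper value outside its range is refused whole. The fingers move at their own pace and stop on an object; "grip_force" is the grip in N (left out, the last holds). Time passes only in rows, so rows that do not move let the fingers close. It gives the time, the measured TCP pose, the force, the opening and the grip force at its end, in the units of the state.
- env.state(): the state, without advancing time (a new reading comes with each control period).
- optics.grab_frame(name): name is "side" or "top" or "wrist"; returns (picture, depth): 480x640x3 uint8, red, green, blue; 480x640 float32, mm along the optical axis (not along the pixel's ray), 0 where there is no reading.
- optics.camera_info(name): a dict with "camera_matrix" (3x3 intrinsics, pixels), "R" (3x3) and "t" (3): a world point X has camera coordinates R X + t; the wrist camera has in their place "mount" (4x4, takes a point from camera to tool coordinates, whose origin is the TCP and whose axes are the flange's). Camera axes: x right, y down, z forward; pixel columns grow to the right and rows downward; lengths in mm; the calibration is good to about 2 mm. A picture is of the moment at which its call begins: read the wrist's pose just before it. camera_info takes no time and is no camera call.
- env.job_done(): hands the job in; it is judged then, once.
Trained networks look in the newest picture that a camera, given by its name, has taken for a name from the list of things; names that differ only in an ending like _2 or _b are one class to them, and where a whole thing is asked for, a point or a joint stands for the part that bears it (a point fixed in the world has none). Each returns a list of dicts, best first, with "conf" (0 to 1); they miss things now and then, are a little off and sometimes report something else, mostly with a low value. They report only what shows in the picture. A call takes as long as a camera call.
- optics.silhouettes(camera, name): "mask" (480x640 bool, what is visible of it) and "at" ([column, row] in pixels, amid what is visible of it).
- optics.place_of(camera, name): "at" ([column, row] in pixels: a listed point, or the origin of a listed thing).
The state is a dict: "time_s": time; "qpos": joint angles; "qvel": joint speeds; "effort": joint torques, N m; "ee_pos": TCP position; "ee_rot": TCP orientation; "force": force on the tool from outside, world axes, zero at the start; "torque": the same for the moment, N m; "gripper_width": finger opening in mm; "gripper_force": force on a finger pad.
Only numpy, scipy, OpenCV 4.12 (cv2) and the standard library are available. Lean on these libraries where they do the work, as an engineer would, in place of code of your own. Each camera call takes 0.05 s, during which the arm holds its last target. There are 200 camera calls.

## Working session

There is one attempt and no reset: what is moved stays moved. The work goes in short steps, Python scripts to look and compute and a tool call to move; the robot and the scene stay as the last step left them, time stands still between calls to the robot, and variables do not carry over. Pictures are saved under pics/ and viewed, at most 14 in all, crops included, and the job is handed in when it is done.

Besides the shell and the picture viewer there is one more tool, called after "Request:" as name(argument=value, ...), one argument or row to a line, values as JSON. send_rows: Moves the arm, as the interface text tells. Its arguments: {"type":"object","properties":{"targets":{"type":"array"},"grip_force":{"type":"number"}},"required":["targets"]}

```bash
mkdir -p pics; cat > h.py <<'E'
import numpy as np, cv2
from scipy.spatial.transform import Rotation as Ro
from workcell import env, optics
def campose(c, st=None):
    i=optics.camera_info(c); K=np.array(i["camera_matrix"])
    if c=="wrist":
        st=st or env.state(); M=np.array(i["mount"]); 
        Rt=Ro.from_euler('xyz',st["ee_rot"],degrees=True).as_matrix()
        Rwc=Rt@M[:3,:3]; p=Rt@M[:3,3]+np.array(st["ee_pos"])
    else:
        R=np.array(i["R"]); Rwc=R.T; p=-R.T@np.array(i["t"])
    return K,Rwc,p
def onz(c,uv,z,st=None):
    K,R,p=campose(c,st); d=R@np.linalg.inv(K)@np.array([uv[0],uv[1],1.]); return p+d*(z-p[2])/d[2]
def cloud(c,dep,mask=None,st=None):
    K,R,p=campose(c,st); v,u=np.nonzero((dep>0)&(mask if mask is not None else True))
    d=dep[v,u]; P=np.stack([(u-K[0,2])/K[0,0]*d,(v-K[1,2])/K[1,1]*d,d],1); return P@R.T+p
def proj(c,X,st=None):
    K,R,p=campose(c,st); q=K@(R.T@(np.array(X)-p)); return q[:2]/q[2]
def save(n,img): cv2.imwrite("pics/"+n,img[:,:,::-1])
E
cat > a.py <<'E'
from h import *
np.set_printoptions(precision=1,suppress=True)
print(env.state())
for c in ("top","side"):
    im,d=optics.grab_frame(c); save(c+"0.png",im); np.save(c+"0.npy",d)
    K,R,p=campose(c); print(c,p,R[:,2])
    Z=dict(jig=0,jig_bridge=50,sled=0,sled_fin=35,bush_brass=33,bush_white=33,bush_black=33,stand=0,gauge=34,gauge_rocker=108,gauge_thumb=85,gauge_red=118,plunger_tip_a=22,glue_bottle=0,cup_white=0)
    for n in Z:
        if n.startswith("bush"):
            r=optics.silhouettes(c,n)[:2]
        else: r=optics.place_of(c,n)[:2]
        for e in r: print(c,n,round(e["conf"],2),np.array(e["at"]),onz(c,e["at"],Z[n])[:2])
E
python3 a.py
```

```text
{'time_s': 0.0, 'qpos': array([63. , 18.4, 89.7, -0. , 72. , -1.1]), 'qvel': array([ 0.1, -0.1, -0. , -0.1, -0. , -0. ]), 'effort': array([  0. , -41.2, -23.2,   0.1,   0. ,  -0. ]), 'ee_pos': array([250.8, 516.8, 176.8]), 'ee_rot': array([-179.9,   -0. ,  154.1]), 'force': array([ 0.4, -1.1,  0.8]), 'torque': array([0., 0., 0.]), 'gripper_force': 0.0, 'gripper_width': 91.46477977581887}
top [ 339.   -20.1 1367.9] [ 0.2  0.  -1. ]
top jig 0.66 [362.6 267.8] [ 524.2 -120.1]
top jig_bridge 0.76 [317.4 272. ] [507.6   0.2]
top sled 0.94 [251.9 290.5] [466.1 175.8]
top sled_fin 0.92 [184.4 292.4] [459.5 346.3]
top bush_brass 0.47 [228.2 293.1] [456.8 232.6]
top bush_white 0.65 [246.3 284.9] [477.8 185.9]
top bush_black 0.65 [268.  287.6] [470.2 129.2]
top stand 0.74 [443.7 256.5] [ 552.6 -338.1]
top gauge 0.74 [447.8 253.5] [ 555.1 -341.3]
top gauge_rocker 0.66 [455.9 246.5] [ 560.5 -344.4]
top gauge_rocker 0.54 [273.1 286.8] [464.7 108.3]
top gauge_thumb 0.72 [316.2 201.6] [685.6   1.4]
top gauge_thumb 0.6 [451.7 252.9] [ 548.3 -338.9]
top gauge_red 0.59 [452.8 244.9] [ 562.8 -334.4]
to
[... 314 characters left out ...]
9. ] [505.8  -3.5]
side sled 0.87 [359.9 326.8] [469.8 172.9]
side sled_fin 0.86 [366.9 369.8] [456.  346.3]
side bush_brass 0.61 [326.2 187.9] [ 587.9 -499.7]
side bush_white 0.84 [359.4 315.5] [471.9 187.7]
side bush_black 0.86 [361.2 302.6] [469.9 142. ]
side stand 0.63 [335.5 192.2] [ 563.8 -560.5]
side stand 0.59 [336.2 221.1] [ 546.5 -330.8]
side gauge 0.8 [332.9 207.6] [ 557.1 -340.4]
side gauge_rocker 0.66 [335.3 179.1] [ 554.4 -355.6]
side gauge_thumb 0.56 [335.8 192.5] [ 549.6 -316.2]
side gauge_red 0.38 [327.1 175. ] [ 576.2 -355.8]
side gauge_red 0.3 [335.3 208. ] [ 538.7 -118.8]
side plunger_tip_a 0.18 [332.  210.1] [ 560.  -352.8]
side cup_white 0.95 [243.8 308.1] [693.5 136.4]
```

```bash
python3 -c "
import cv2,numpy as np
a=cv2.imread('pics/top0.png')[150:350,150:500]; b=cv2.imread('pics/side0.png')[130:430,190:540]
a=cv2.resize(a,(800,457),interpolation=2); cv2.imwrite('pics/t1.png',a)
cv2.imwrite('pics/s1.png',cv2.resize(b,(700,600),interpolation=2))"
```

```text
(no output)
```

View pics/t1.png

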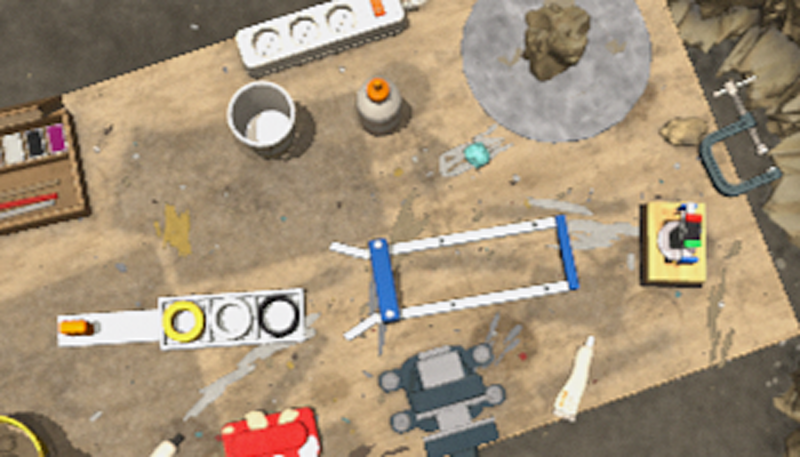

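View pics/s1.png

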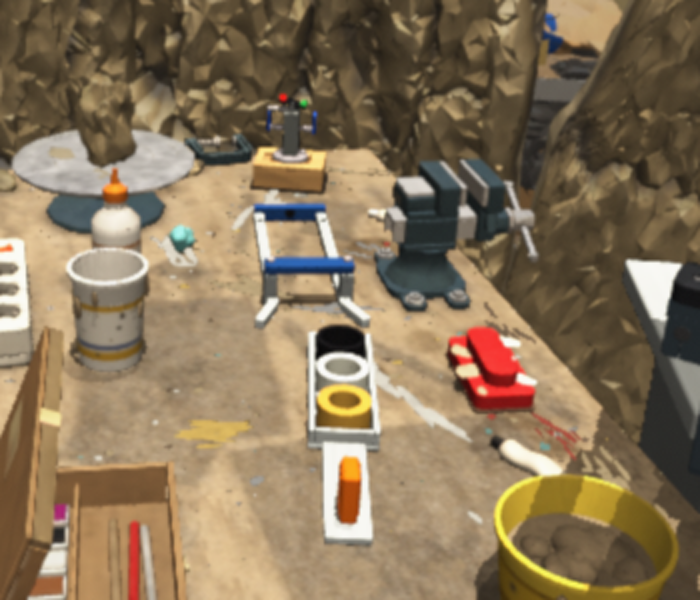

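The top view shows sled with brass/white/black, brass near the fin, lying before the mouth. The jig sits to its right, with the gauge in its stand at about (447,253), red end toward world +x. A vise stands at about (342,320).

```bash
cat > b.py <<'E'
from h import *
np.set_printoptions(precision=1,suppress=True)
im=cv2.imread("pics/top0.png")[:,:,::-1]; d=np.load("top0.npy")
hsv=cv2.cvtColor(np.ascontiguousarray(im),cv2.COLOR_RGB2HSV)
blue=(hsv[...,0]>100)&(hsv[...,0]<125)&(hsv[...,1]>150)
n,l,s,c=cv2.connectedComponentsWithStats(blue.astype(np.uint8))
for i in range(1,n):
    if s[i,4]>20:
        P=cloud("top",d,l==i); print(s[i,4],c[i],np.median(P,0))
P=cloud("top",d)
print("fingers/others")
for x in range(300,640,40):
    print(x,[int(np.percentile(q[:,2],98)) if len(q:=P[(abs(P[:,0]-x)<20)&(abs(P[:,1]-y)<20)]) else -1 for y in range(360,-401,-40)])
im=cv2.cvtColor(np.ascontiguousarray(im),cv2.COLOR_RGB2GRAY)
q=P[(P[:,2]>8)&(P[:,2]<28)&(P[:,0]>440)&(P[:,0]<600)&(P[:,1]<-15)&(P[:,1]>-190)]
for sgn in (1,-1):
    pass
k=np.polyfit(q[:,1],q[:,0],1); r=q[:,0]-np.polyval(k,q[:,1])
for m in (r>0,r<0):
    k=np.polyfit(q[m,1],q[m,0],1); print("rail",m.sum(),k,np.degrees(np.arctan2(-1,-k[0])))
E
python3 b.py
```

```text
53 [136.3 219.1] [660.5 490.   15.8]
132 [397.6 260.4] [ 541.1 -210.9   21.2]
228 [317.7 272.4] [507.5  -1.2  50.8]
fingers/others
300 [74, 6, 16, 14, 6, 38, 35, 23, 6, 6, 133, 128, 100, -738, -740, -742, -742, -742, -744, -740]
340 [73, 5, 7, 14, 20, 40, 41, 39, 6, 18, 132, 133, 133, 6, 8, -741, -741, -740, -742, -741]
380 [6, 6, 5, 5, 7, 10, 21, 21, 5, 16, 134, 135, 131, 6, 11, 11, 7, 5, -740, -740]
420 [6, 6, 6, 21, 23, 18, 6, 6, 5, 15, 119, 121, 17, 6, 11, 14, 6, 7, 6, 6]
460 [55, 51, 15, 39, 36, 37, 36, 24, 16, 54, 16, 15, 6, 7, 6, 8, 7, 7, 6, 7]
500 [5, 6, 8, 35, 34, 35, 36, 20, 7, 56, 13, 17, 17, 16, 23, 9, 7, 40, 39, 6]
540 [7, 6, 6, 6, 5, 6, 7, 9, 17, 54, 15, 16, 10, 7, 23, 7, 6, 115, 115, 7]
580 [43, 6, 6, 6, 6, 6, 6, 6, 5, 6, 11, 16, 16, 17, 22, 7, 8, 120, 117, 7]
620 [43, 6, 6, 6, 5, 7, 6, 6, 6, 7, 6, 7, 5, 8, 7, 7, 6, 8, 6, 22]
rail 299 [ -0.2 547.4] -81.37886510664433
rail 304 [ -0.2 470.4] -81.16624582504444
```

Request:
send_rows(
  targets=[
    [[0, 0, -0.0843, 0.129, -0.107, -0.01, -1], [0, 0, -0.0843, 0.129, -0.107, -0.01, -1], [0, 0, -0.0843, 0.129, -0.107, -0.01, -1], [0, 0, -0.0843, 0.129, -0.107, -0.01, -1], [0, 0, -0.0843, 0.129, -0.107, -0.01, -1], [0, 0, -0.0843, 0.129, -0.107, -0.01, -1], [0, 0, -0.0843, 0.129, -0.107, -0.01, -1], [0, 0, -0.0843, 0.129, -0.107, -0.01, -1], [0, 0, 0, 0, 0, 0, -1], [0, 0, 0, 0, 0, 0, -1]],
  ],
  grip_force=30,
)

```text
time_s: 2.6
ee_pos: [457.7, 345.8, 161.5]
ee_rot: [-180.0, -0.0, 93.4]
force: [-0.4, -0.4, -0.5]
gripper_width: 90.9
gripper_force: 0.0
```

```bash
cat > c.py <<'E'
from h import *
import sys
np.set_printoptions(precision=1,suppress=True)
st=env.state(); print(st["ee_pos"],st["ee_rot"],st["qpos"],np.array(optics.camera_info("wrist")["mount"])[:3,3])
im,d=optics.grab_frame("wrist"); save(sys.argv[1],im); np.save("w.npy",d)
for a in sys.argv[2:]:
    n,z=a.split(":")
    for e in optics.place_of("wrist",n)[:2]: print(n,round(e["conf"],2),np.array(e["at"]),onz("wrist",e["at"],float(z),st)[:2])
E
python3 c.py w1.png sled_fin:35 sled:0
```

```text
[457.7 345.8 161.5] [-180.    -0.    93.4] [35.9 18.8 91.3  0.  69.9 32.5] [  78.5   -0.8 -206.6]
sled_fin 0.95 [320.8 217.2] [455.5 351.4]
sled 0.89 [325.7 366.3] [471.  177.1]
```

Request:
send_rows(
  targets=[
    [[0, 0, 0.007, -0.003, 0.01, -0.16, -1], [0, 0, 0, 0, 0, -0.16, -1], [0, 0, 0, 0, 0, -0.16, -1], [0, 0, 0, 0, 0, -0.16, -1], [0, 0, 0, 0, 0, -0.08, -1], [0, 0, 0, 0, 0, 0, 1], [0, 0, 0, 0, 0, 0, 1], [0, 0, 0, 0, 0, 0, 1], [0, 0, 0, 0, 0, 0, 1], [0, 0, 0, 0, 0, 0, 1], [0, 0, 0, 0, 0, 0, 1], [0, 0, 0, 0, 0, 0, 1]],
  ],
)

```text
time_s: 3.95
ee_pos: [457.0, 348.1, 18.0]
ee_rot: [180.0, -0.0, 94.0]
force: [0.3, -0.7, 0.1]
gripper_width: 38.2
gripper_force: 0.0
```

Request:
send_rows(
  targets=[
    [[0, 0, 0, 0, 0, 0, 1], [0, 0, 0, 0, 0, 0, 1], [0, 0, 0, 0, 0, 0, 1]],
  ],
)

```text
time_s: 4.25
ee_pos: [456.8, 348.1, 17.6]
ee_rot: [180.0, 0.0, 94.0]
force: [-0.7, -0.3, -0.8]
gripper_width: 14.0
gripper_force: 0.0
```

```bash
python3 c.py w2.png sled:0 jig_bridge:50
```

```text
[456.8 348.1  17.6] [180.   0.  94.] [ 36.2  26.5 102.1  -0.   51.3  32.1] [  78.5   -0.8 -206.6]
```

Request:
send_rows(
  targets=[
    [[0, 0, 0, 0, 0, 0, 1], [0, 0, 0, 0, 0, 0, 1], [0, 0, 0.014, -0.005, 0, 0, 1], [0, 0, 0.014, -0.005, 0, 0, 1], [0, 0, 0.014, -0.005, 0, 0, 1], [0, 0, 0.014, -0.005, 0, 0, 1], [0, 0, 0, 0, 0, 0, 1], [0, 0, 0, 0, 0, 0, 1]],
  ],
)

```text
time_s: 5.2
ee_pos: [452.8, 348.1, 17.7]
ee_rot: [180.0, -0.0, 99.1]
force: [0.1, -0.5, 0.5]
gripper_width: 0.7
gripper_force: 0.0
```

```bash
cat > t.py <<'E'
from h import *
import sys
np.set_printoptions(precision=1,suppress=True)
st=env.state();print(st["ee_pos"],st["ee_rot"],st["gripper_width"],st["gripper_force"])
im,d=optics.grab_frame("top"); save(sys.argv[1],im)
for n,z in (("sled",0),("jig",0),("jig_bridge",50)):
    for e in optics.place_of("top",n)[:1]: print(n,e["conf"],onz("top",e["at"],z)[:2])
for n in ("bush_brass","bush_white","bush_black"):
    for e in optics.silhouettes("top",n)[:1]:
        u=cv2.minEnclosingCircle(np.argwhere(e["mask"])[:,::-1].astype(np.float32))[0]
        print(n,e["conf"],onz("top",u,33)[:2])
E
python3 t.py top2.png
```

```text
[452.8 348.1  17.7] [180.   -0.   99.1] 0.6511928898566737 0.0
sled 0.71 [474.1 174.6]
jig 0.83 [ 528.4 -127.7]
jig_bridge 0.85 [506.8   0.5]
bush_brass 0.59 [463.6 230.7]
bush_white 0.77 [467.2 173.7]
bush_black 0.43 [471.7 121.4]
```

```bash
python3 c.py w3.png sled_fin:35 sled:0; python3 - <<'E'
import cv2
a=cv2.imread('pics/top2.png')[230:350,150:310]; b=cv2.imread('pics/w3.png')
cv2.imwrite('pics/m1.png',cv2.vconcat([cv2.resize(a,(400,300)),cv2.resize(b,(400,300))]))
E
```

```text
[452.9 348.1  17.7] [180.   -0.   99.1] [ 36.4  26.3 102.6  -0.   51.1  27.3] [  78.6   -0.8 -206.6]
sled_fin 0.74 [331.4 284.1] [456.9 349.9]
```

View pics/m1.png

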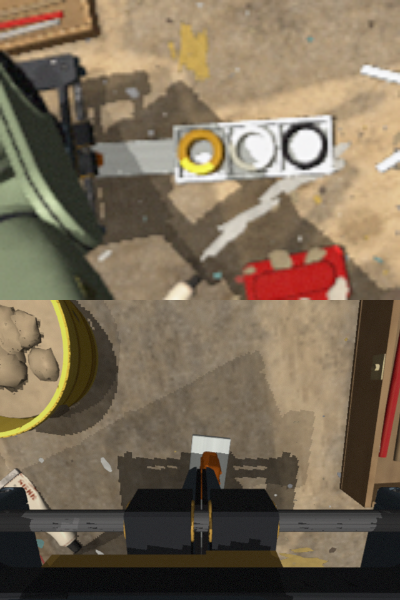

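```bash
python3 - <<'E'
from h import *
st=env.state(); im=cv2.imread('pics/w3.png')
R=Ro.from_euler('xyz',st["ee_rot"],degrees=True).as_matrix()
for n,p in (("tcp",[0,0,0]),("x+16",[16,0,0]),("x-16",[-16,0,0]),("grasp",[0,0,-19])):
    print(n,proj("wrist",R@np.array(p)+st["ee_pos"],st))
for z in (8,52): print(z,proj("wrist",[454.7,349.6,z],st),proj("wrist",[453.6,364.5,z],st))
cv2.imwrite('pics/m2.png',cv2.resize(im[180:380,220:420],(600,600),interpolation=2))
d=np.load("w.npy"); hsv=cv2.cvtColor(im,cv2.COLOR_BGR2HSV)
m=(hsv[...,0]>5)&(hsv[...,0]<16)&(hsv[...,1]>210)&(hsv[...,2]>90); m[:,:300]=0;m[:,360:]=0
P=cloud("wrist",d,m,st); print(m.sum(),np.percentile(P,[5,50,95],axis=0))
E
```

```text
tcp [323.19495919 274.3808286 ]
x+16 [323.22564339 247.63668765]
x-16 [323.16548844 300.06733353]
grasp [323.31396003 287.29230468]
8 [326.56918988 266.75433015] [328.82406912 242.7570977 ]
52 [327.64014444 297.33839002] [330.4405741  268.48453289]
391 [[451.91304269 358.48359357  16.44165334]
 [457.13965096 365.42950639  48.21095491]
 [464.10830204 366.35630293  51.73768845]]
```

View pics/m2.png

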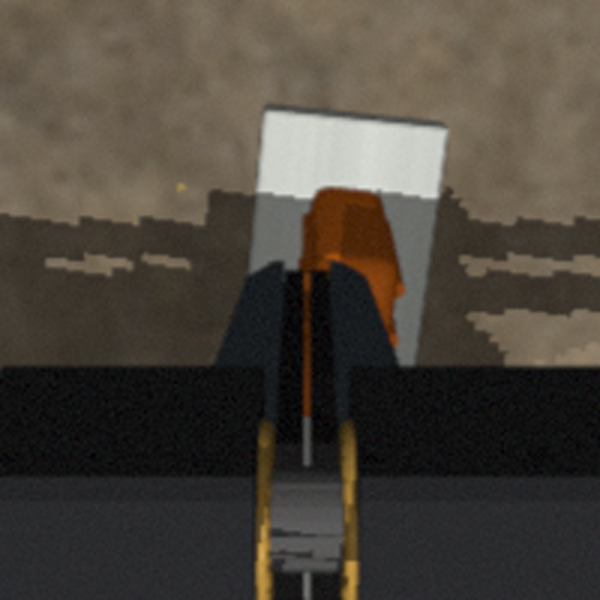

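Request:
send_rows(
  targets=[
    [[0, 0, 0, 0, 0, 0, -1], [0, 0, 0, 0, 0, 0, -1], [0, 0, 0, 0, 0, 0, -1], [0, 0, 0, 0, 0, 0, -1], [0, 0, 0, 0, 0, 0, -1], [0, 0, 0, 0, 0, 0, -1], [0, 0, 0, 0, 0, 0.1, -1], [0, 0, 0, 0, 0, 0.2, -1], [0, 0, 0, 0, 0, 0.2, -1], [0, 0, 0, 0, 0, 0.1, -1], [0, 0, 0, 0, 0, 0, -1]],
  ],
)

```text
time_s: 6.8
ee_pos: [454.7, 349.6, 141.3]
ee_rot: [179.6, -0.2, 99.1]
force: [0.4, 0.2, -0.3]
gripper_width: 85.7
gripper_force: 0.0
```

```bash
python3 c.py w4.png sled_fin:35 sled:0; python3 - <<'E'
from h import *
np.set_printoptions(precision=1,suppress=True)
st=env.state(); im=cv2.imread('pics/w4.png'); d=np.load("w.npy")
hsv=cv2.cvtColor(im,cv2.COLOR_BGR2HSV)
m=(hsv[...,0]>5)&(hsv[...,0]<16)&(hsv[...,1]>200)&(hsv[...,2]>80); m[:,:250]=0;m[:,400:]=0
P=cloud("wrist",d,m,st); P=P[(P[:,2]>46)&(P[:,2]<60)]; print(len(P),np.percentile(P,[3,50,97],axis=0)); r=cv2.minAreaRect(P[:,:2].astype(np.float32)); print(r)
cv2.imwrite('pics/m3.png',im)
E
```

```text
[454.7 349.6 141.3] [179.6  -0.2  99.1] [36.4 19.4 93.5  0.  66.7 27.3] [  78.6   -0.8 -206.6]
sled_fin 0.8 [326.1 229.6] [458.2 350.1]
251 [[449.1 336.1  46. ]
 [454.4 345.6  46.7]
 [460.3 361.5  47.9]]
((454.52471923828125, 349.1581726074219), (11.982847213745117, 28.05428695678711), 3.6913137435913086)
```

View pics/m3.png

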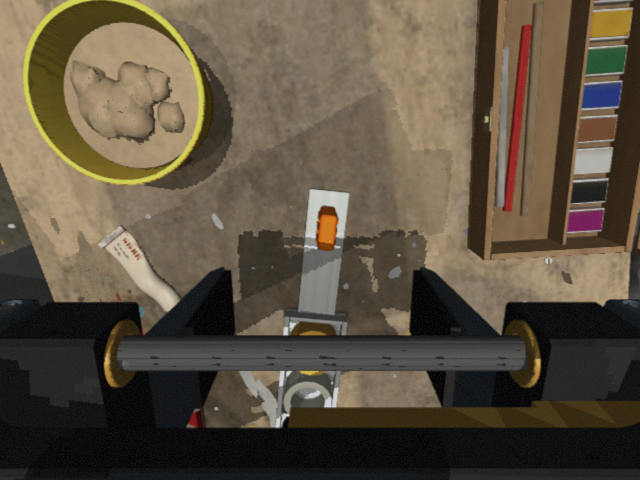

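```bash
python3 - <<'E'
from h import *
np.set_printoptions(precision=1,suppress=True)
i=optics.camera_info("wrist"); K=np.array(i["camera_matrix"]); M=np.array(i["mount"]); print(K,M)
d=np.load("w.npy")
for u in (215,222,228,415,420,430):
  for v in (275,285,295,310):
    z=d[v,u]; c=np.array([(u-K[0,2])/K[0,0]*z,(v-K[1,2])/K[1,1]*z,z,1]); print(u,v,z,(M@c)[:3])
for y in (45,-45): 
  for x in (16,0):
    for z in (0,-19,-38):
      c=np.linalg.inv(M)@[x,y,z,1]; q=K@c[:3]; print(x,y,z,q[:2]/q[2])
E
```

```text
[[384.7   0.  321.8]
 [  0.  384.7 242.7]
 [  0.    0.    1. ]] [[   0.    -1.    -0.3   78.6]
 [   1.     0.    -0.    -0.8]
 [   0.    -0.3    1.  -206.6]
 [   0.     0.     0.     1. ]]
215 275 170.44608 [ 17.5 -48.1 -46.8]
215 285 163.61143 [ 15.9 -46.2 -54.4]
215 295 154.99539 [ 15.3 -43.8 -63.5]
215 310 155.03226 [  9.5 -43.8 -65.2]
222 275 174.18211 [ 16.2 -46.  -43.3]
222 285 165.41708 [ 15.2 -43.7 -52.7]
222 295 165.77994 [ 10.9 -43.8 -53.6]
222 310 165.02904 [  5.  -43.6 -56. ]
228 275 175.77455 [ 15.6 -43.7 -41.8]
228 285 177.50117 [ 10.5 -44.1 -41.5]
228 295 175.88922 [  6.8 -43.7 -44.2]
228 310 176.77113 [ -0.2 -43.9 -45.3]
415 275 176.19275 [ 15.5  41.9 -41.4]
415 285 177.42395 [ 10.6  42.2 -41.5]
415 295 178.24173 [  5.8  42.4 -42. ]
415 310 176.25714 [  0.   41.9 -45.8]
420 275 173.90448 [ 16.3  43.6 -43.5]
420 285 167.23137 [ 14.5  41.9 -51. ]
420 295 167.37645 [ 10.3  41.9 -52.1]
420 310 167.50398 [  3.9  42.  -53.8]
430 275 169.74586 [ 17.8  47.  -47.4]
430 285 162.14468 [ 16.4  44.8 -55.7]
430 295 153.07335 [ 16.1  42.3 -65.3]
430 310 151.79257 [ 10.9  41.9 -68.1]
16 45 0 [403.4 247.6]
16 45 -19 [411.  258.4]
16 45 -38 [420.  271.3]
0 45 0 [401.8 274.4]
0 45 -19 [409.  287.3]
0 45 -38 [417.7 302.8]
16 -45 0 [243.  247.6]
16 -45 -19 [235.7 258.4]
16 -45 -38 [227.  271.3]
0 -45 0 [244.6 274.4]
0 -45 -19 [237.6 287.3]
0 -45 -38 [229.3 302.8]
```

```bash
python3 -c "
from h import *
print(env.grasp_offset, env.state()['ee_pos'], env.state()['force'])"
```

```text
18.8 [452.0377296  347.51663262 136.40181622] [ 0.00961113  0.1186069  -0.3008888 ]
```

Request:
send_rows(
  targets=[
    [[0, 0, -0.057, 0, 0, -0.15, -1], [0, 0, 0, 0, 0, -0.15, -1], [0, 0, 0, 0, 0, -0.15, -1], [0, 0, 0, 0, 0, -0.14, -1], [0, 0, 0, 0, 0, -0.03, -1], [0, 0, 0, 0, 0, 0, -1], [0, 0, 0, 0, 0, 0, -1], [0, 0, 0, 0, 0, 0, -1]],
  ],
)

```text
time_s: 7.75
ee_pos: [453.7, 348.8, 15.0]
ee_rot: [179.9, -0.1, 94.0]
force: [0.0, 0.1, 0.1]
gripper_width: 91.0
gripper_force: 0.0
```

Request:
send_rows(
  targets=[
    [[0, 0, 0, 0.01, 0, -0.02, -1], [0, 0, 0, 0, 0, -0.02, -1], [0, 0, 0, 0, 0, -0.01, -1], [0, 0, 0, 0, 0, 0, -1]],
  ],
)

```text
time_s: 8.15
ee_pos: [454.6, 347.9, 3.3]
ee_rot: [-180.0, 0.0, 94.0]
force: [-0.2, 0.1, -0.3]
gripper_width: 91.1
gripper_force: 0.0
```

```bash
python3 - <<'E'
from h import *
np.set_printoptions(precision=1,suppress=True)
st=env.state(); print(st["ee_pos"],st["force"])
im,d=optics.grab_frame("wrist"); save("w5.png",im)
i=optics.camera_info("wrist"); K=np.array(i["camera_matrix"]); M=np.array(i["mount"])
v,u=np.mgrid[:480,:640]; c=np.stack([(u-K[0,2])/K[0,0]*d,(v-K[1,2])/K[1,1]*d,d,np.ones_like(d)],-1); T=(c@M.T)[...,:3]
m=(d>0)&(abs(T[...,0])<22)&(abs(T[...,1])>38)&(abs(T[...,1])<62)&(d<230)
for s in (1,-1):
  q=T[m&(np.sign(T[...,1])==s)]; print(s,len(q),np.percentile(q[:,2],[50,90,95,99,100]), q[np.argmax(q[:,2])])
P=cloud("wrist",d,None,st); q=P[(abs(P[:,0]-454)<30)&(P[:,1]>355)&(P[:,1]<375)]; print(np.percentile(q[:,2],[5,25,50,75,95]))
q=P[(P[:,1]>400)&(P[:,1]<440)&(abs(P[:,0]-454)<40)]; print("table",np.percentile(q[:,2],[5,50,95]))
E
```

```text
[454.6 347.9   3.3] [-0.2  0.1 -0.3]
1 9526 [-76.3   4.    4.4   4.9   6.2] [10.2 50.4  6.2]
-1 12458 [-90.7   3.9   4.3   4.9   5.8] [ 20.5 -41.3   5.8]
[  0.5 145.  153.4 157.9 160.8]
table [-1.6 -0.5  0.6]
```

```bash
python3 - <<'E'
from h import *
np.set_printoptions(precision=1,suppress=True)
st=env.state()
im,d=optics.grab_frame("wrist")
i=optics.camera_info("wrist"); K=np.array(i["camera_matrix"]); M=np.array(i["mount"])
v,u=np.mgrid[:480,:640]; c=np.stack([(u-K[0,2])/K[0,0]*d,(v-K[1,2])/K[1,1]*d,d,np.ones_like(d)],-1); T=(c@M.T)[...,:3]
m=(d>0)&(abs(T[...,0])<22)&(abs(T[...,1])>36)&(abs(T[...,1])<62)
print(np.histogram(T[m][:,2],bins=np.arange(-70,12,5)))
cv2.imwrite("pics/m4.png",cv2.resize(im[150:350,160:480,::-1],(800,500)))
E
```

```text
(array([ 604,  603,  565,  557,  518,  511,  399,    3,    0,    0,    0,
          0,    0,    0, 5261,  325]), array([-70, -65, -60, -55, -50, -45, -40, -35, -30, -25, -20, -15, -10,
        -5,   0,   5,  10]))
```

View pics/m4.png

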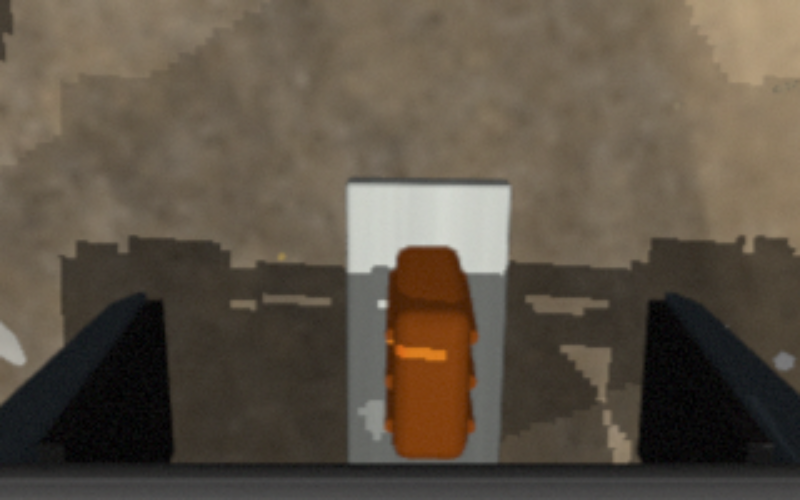

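The fingertips actually end about 36 mm short of the reported TCP. In the picture the fin stands centred near (430,350) between pads that are still well above the tail. I'll go lower.

Request:
send_rows(
  targets=[
    [[0, 0, 0, 0.015, 0.005, -0.04, -1], [0, 0, 0, 0, 0, -0.04, -1], [0, 0, 0, 0, 0, -0.03, -1], [0, 0, 0, 0, 0, 0, 1], [0, 0, 0, 0, 0, 0, 1], [0, 0, 0, 0, 0, 0, 1], [0, 0, 0, 0, 0, 0, 1], [0, 0, 0, 0, 0, 0, 1], [0, 0, 0, 0, 0, 0, 1], [0, 0, 0, 0, 0, 0, 1], [0, 0, 0, 0, 0, 0, 1], [0, 0, 0, 0, 0, 0, 1]],
  ],
)

```text
time_s: 9.45
ee_pos: [457.8, 349.1, -18.3]
ee_rot: [180.0, -0.0, 94.0]
force: [0.3, -0.6, -0.7]
gripper_width: 22.0
gripper_force: 0.0
```

Request:
send_rows(
  targets=[
    [[0, 0, 0, 0, 0, 0, 1], [0, 0, 0, 0, 0, 0, 1], [0, 0, 0, 0, 0, 0, 1], [0, 0, 0, 0, 0, 0, 1], [0, 0, 0, 0, 0, 0, 1]],
  ],
)

```text
time_s: 9.95
ee_pos: [457.9, 349.2, -18.3]
ee_rot: [180.0, -0.0, 93.9]
force: [0.5, 0.1, -0.5]
gripper_width: 14.1
gripper_force: 30.0
```

Request:
send_rows(
  targets=[
    [[0, 0, 0.014, -0.007, 0, 0, 1], [0, 0, 0.014, -0.007, 0, 0, 1], [0, 0, 0.014, -0.007, 0, 0, 1], [0, 0, 0.014, -0.007, 0, 0, 1], [0, 0, 0, 0, 0, 0, 1], [0, 0, 0, 0, 0, 0, 1]],
  ],
)

```text
time_s: 10.55
ee_pos: [450.8, 348.6, -18.3]
ee_rot: [-179.9, 0.0, 99.0]
force: [-4.7, -1.7, 5.5]
gripper_width: 14.0
gripper_force: 30.2
```

```bash
python3 t.py top3.png
```

```text
[450.8 348.6 -18.3] [-179.9    0.    99. ] 14.024916691047208 30.243216454982758
sled 0.82 [464.8 177.6]
jig_bridge 0.97 [502.9  -0.3]
bush_brass 0.72 [465.  228.8]
bush_white 0.59 [471.5 175.4]
bush_black 0.58 [477.9 121.3]
```

Request:
send_rows(
  targets=[
    [[0, 0, 0.014, 0.003, 0, 0, 1], [0, 0, 0.014, 0.003, 0, 0, 1], [0, 0, 0, 0, -0.05, 0, 1], [0, 0, 0, 0.016, -0.1, 0, 1], [0, 0, 0, 0.016, -0.1, 0, 1], [0, 0, 0, 0, 0, 0, 1], [0, 0, 0, 0, 0, 0, 1]],
  ],
)

```text
time_s: 11.6
ee_pos: [460.9, 297.4, -18.3]
ee_rot: [179.9, 0.2, 101.7]
force: [1.9, -7.9, 1.9]
gripper_width: 13.8
gripper_force: 30.0
```

```bash
python3 t.py top4.png; python3 -c "
import cv2
a=cv2.imread('pics/top4.png')[230:330,170:370]; cv2.imwrite('pics/m5.png',cv2.resize(a,(800,400)))"
```

```text
[460.9 297.4 -18.3] [179.9   0.2 101.7] 13.780522699000107 30.00196874141693
sled 0.82 [496.1 125.9]
jig 0.73 [ 525.2 -129.5]
jig_bridge 0.67 [504.2  -1.3]
bush_brass 0.69 [483.  178.4]
bush_white 0.74 [493.2 126.6]
```

View pics/m5.png

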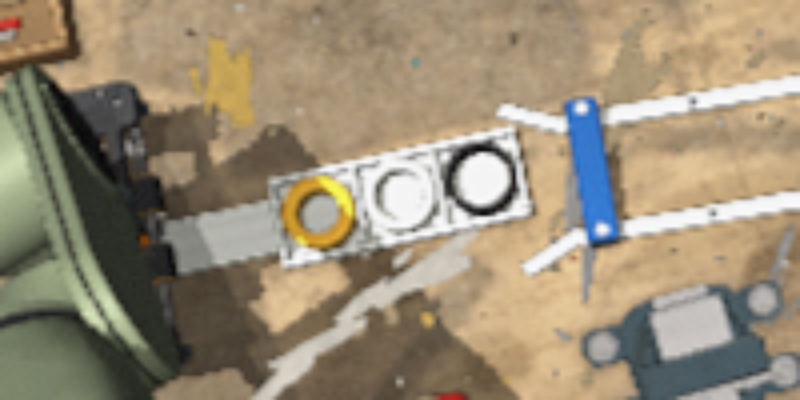

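Request:
send_rows(
  targets=[
    [[0, 0, -0.012, 0, 0, 0, 1], [0, 0, -0.011, 0, 0, 0, 1], [0, 0, 0, 0.0079, -0.05, 0, 1], [0, 0, 0, 0.0158, -0.1, 0, 1], [0, 0, 0, 0.0079, -0.05, 0, 1], [0, 0, 0, 0, 0, 0, 1]],
  ],
)

```text
time_s: 12.55
ee_pos: [466.5, 258.6, -18.3]
ee_rot: [180.0, 0.0, 99.4]
force: [1.7, -3.6, -0.2]
gripper_width: 13.8
gripper_force: 30.0
```

```bash
python3 t.py top5.png
```

```text
[466.5 258.6 -18.3] [180.    0.   99.4] 13.777215437161752 30.00003844499588
sled 0.81 [495.9  79.1]
jig 0.7 [ 530.7 -119.2]
jig_bridge 0.94 [504.4 -11.1]
bush_brass 0.64 [485.2 137.4]
bush_white 0.63 [493.6  86.2]
bush_black 0.42 [ 533.4 -344.1]
```

Request:
send_rows(
  targets=[
    [[0, 0, 0, 0.0079, -0.05, 0, 1], [0, 0, 0, 0.0126, -0.08, 0, 1], [0, 0, 0, 0.0126, -0.08, 0, 1], [0, 0, 0, 0.0126, -0.08, 0, 1], [0, 0, 0, 0.0126, -0.08, 0, 1], [0, 0, 0, 0.0126, -0.08, 0, 1], [0, 0, 0, 0.0126, -0.08, 0, 1], [0, 0, 0, 0.0079, -0.05, 0, 1], [0, 0, 0, 0.0047, -0.03, 0, 1], [0, 0, 0, 0, 0, 0, 1], [0, 0, 0, 0, 0, 0, 1]],
  ],
)

```text
time_s: 14.0
ee_pos: [485.4, 137.0, -18.3]
ee_rot: [180.0, 0.0, 99.4]
force: [-0.2, -1.6, -0.2]
gripper_width: 14.2
gripper_force: 30.0
```

Request:
send_rows(
  targets=[
    [[0, 0, 0, 0.0126, -0.08, 0, 1], [0, 0, 0, 0.0126, -0.08, 0, 1], [0, 0, 0, 0.0126, -0.08, 0, 1], [0, 0, 0, 0.0126, -0.08, 0, 1], [0, 0, 0, 0.0079, -0.05, 0, 1], [0, 0, 0, 0.0047, -0.03, 0, 1], [0, 0, 0, 0.0016, -0.01, 0, 1], [0, 0, 0, 0.0016, -0.01, 0, 1], [0, 0, 0, 0.0016, -0.01, 0, 1], [0, 0, 0, 0, 0, 0, 1]],
  ],
)

```text
time_s: 15.0
ee_pos: [498.7, 52.2, -18.3]
ee_rot: [-180.0, -0.1, 99.4]
force: [-1.8, 4.7, 1.1]
gripper_width: 13.9
gripper_force: 30.0
```

Request:
send_rows(
  targets=[
    [[0, 0, 0, 0.0016, -0.01, 0, 1], [0, 0, 0, 0.0016, -0.01, 0, 1], [0, 0, 0, 0.0016, -0.01, 0, 1], [0, 0, 0, 0.0008, -0.005, 0, 1], [0, 0, 0, 0, 0, 0, 1], [0, 0, 0, 0, 0, 0, 1]],
  ],
)

```text
time_s: 15.6
ee_pos: [499.5, 47.2, -18.3]
ee_rot: [-180.0, -0.2, 99.4]
force: [-2.3, 14.7, 1.7]
gripper_width: 13.8
gripper_force: 30.0
```

Request:
send_rows(
  targets=[
    [[0, 0, 0, 0, 0, 0, 0], [0, 0, 0, 0, 0, 0, 0], [0, 0, 0, 0, 0, 0, 0], [0, 0, 0, 0, 0, 0, 0], [0, 0, 0, 0, 0, 0, 0], [0, 0, 0, 0, 0, 0.2, 0], [0, 0, 0, 0, 0, 0.25, 0], [0, 0, 0, 0, 0, 0.25, 0], [0, 0, 0, 0, 0, 0.25, 0], [0, 0, 0, 0.03, -0.2, 0.05, -0.5], [0, 0, 0, 0.03, -0.2, 0, -0.5], [0, 0, 0, 0.03, -0.2, 0, -0.5]],
  ],
)

```text
time_s: 16.8
ee_pos: [518.4, -77.2, 182.7]
ee_rot: [179.9, 0.0, 99.5]
force: [0.6, 0.1, 0.1]
gripper_width: 66.2
gripper_force: 0.0
```

Request:
send_rows(
  targets=[
    [[0, 0, 0, 0.03, -0.2, 0, -0.5], [0, 0, 0, 0.015, -0.05, 0, -0.5], [0, 0, 0, 0, 0, 0, -0.5], [0, 0, 0, 0, 0, 0, -0.5], [0, 0, 0, 0, 0, 0, -0.5]],
  ],
)

```text
time_s: 17.3
ee_pos: [526.8, -124.5, 181.6]
ee_rot: [-180.0, -0.0, 99.5]
force: [0.1, 0.8, -0.4]
gripper_width: 68.2
gripper_force: 0.0
```

```bash
cat > d.py <<'E'
from h import *
import sys
np.set_printoptions(precision=1,suppress=True)
st=env.state(); print(st["ee_pos"],st["ee_rot"])
im,d=optics.grab_frame("wrist"); save(sys.argv[1],im)
for n,z in (("sled",0),("jig",0)):
    for e in optics.place_of("wrist",n)[:1]: print(n,e["conf"],onz("wrist",e["at"],z,st)[:2])
for n in ("bush_brass","bush_white","bush_black"):
    for e in optics.silhouettes("wrist",n)[:1]:
        m=e["mask"]; u=cv2.minEnclosingCircle(np.argwhere(m)[:,::-1].astype(np.float32))[0]
        P=cloud("wrist",d,m,st); P=P[P[:,2]>np.median(P[:,2])-4]
        # robust ring circle fit of top face
        A=np.c_[2*P[:,:2],np.ones(len(P))]; s=np.linalg.lstsq(A,(P[:,:2]**2).sum(1),rcond=None)[0]
        print(n,round(e["conf"],2),onz("wrist",u,33,st)[:2],"fit",s[:2],"bbox",(P[:,:2].min(0)+P[:,:2].max(0))/2,np.median(P[:,2]))
E
python3 d.py w6.png
```

```text
[ 526.8 -124.5  181.6] [-180.    -0.    99.5]
sled 0.77 [ 528.1 -123.1]
bush_brass 0.98 [517.8 -70.6] fit [517.8 -71. ] bbox [517.9 -71.1] 32.25274511459736
bush_white 0.95 [ 526.2 -121.7] fit [ 526.6 -123.8] bbox [ 526.7 -124. ] 32.15483594210082
bush_black 0.61 [ 534.4 -173. ] fit [ 535.4 -176.6] bbox [ 535.5 -177.3] 31.951229660938054
```

View pics/w6.png

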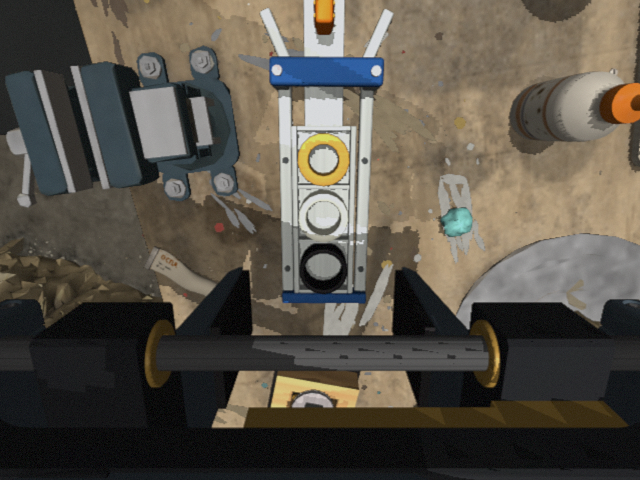

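The sled is home: its tray lies under the bridge against the stop at about (323,298), with all three bushes in their pockets. Now to the gauge.

Request:
send_rows(
  targets=[
    [[0, 0, 0, 0.026, -0.2, 0.02, -1], [0, 0, 0, 0.026, -0.2, 0.02, -1], [0, 0, 0, 0.026, -0.2, 0.02, -1], [0, 0, 0, 0.026, -0.2, 0.02, -1], [0, 0, 0, 0.026, -0.2, 0.02, -1], [0, 0, 0, 0, -0.07, 0, -1], [0, 0, 0, 0, 0, 0, -1], [0, 0, 0, 0, 0, 0, -1], [0, 0, 0, 0, 0, 0, -1]],
  ],
)

```text
time_s: 18.5
ee_pos: [553.0, -338.1, 201.7]
ee_rot: [-180.0, -0.1, 99.5]
force: [-0.3, 0.9, 0.2]
gripper_width: 91.3
gripper_force: 0.0
```

```bash
cat > g.py <<'E'
from h import *
import sys
np.set_printoptions(precision=1,suppress=True)
st=env.state(); print(st["ee_pos"],st["ee_rot"],st["qpos"])
im,d=optics.grab_frame("wrist"); save(sys.argv[1],im)
zb=float(sys.argv[2])
for n,z in (("stand",0),("gauge",zb),("gauge_rocker",zb+74),("gauge_red",zb+84),("gauge_thumb",zb+51)):
    for e in optics.place_of("wrist",n)[:1]: print(n,round(e["conf"],2),onz("wrist",e["at"],z,st)[:2])
hsv=cv2.cvtColor(im,cv2.COLOR_RGB2HSV); v,u=np.mgrid[:480,:640]; K,R,p=campose("wrist",st)
x=np.stack([(u-K[0,2])/K[0,0]*d,(v-K[1,2])/K[1,1]*d,d],-1)@R.T+p
H,S,V=[hsv[...,i].astype(int) for i in range(3)]
sel={"red":((H<6)|(H>172))&(S>170)&(V>90),"green":(H>45)&(H<75)&(S>150)&(V>60),"blue":(H>100)&(H<128)&(S>150)&(V>50)}
for n,m in sel.items():
    m=m&(d>0)&(x[...,2]>zb+20)&(x[...,2]<zb+95)&(v<330)
    q=x[m]
    if n=="blue":
        q=q[q[:,2]>zb+58]
    if len(q)<5: print(n,len(q)); continue
    print(n,len(q),"mean",q.mean(0),"min",np.percentile(q,3,axis=0),"max",np.percentile(q,97,axis=0))
    if n=="blue":
        _,l,c=cv2.kmeans(q[:,:2].astype(np.float32),2,None,(3,30,.1),5,cv2.KMEANS_PP_CENTERS); print(c,c.mean(0),np.linalg.norm(c[0]-c[1]),np.degrees(np.arctan2(*(c[0]-c[1])[::-1])))
# stand top
q=x[(d>0)&(abs(x[...,2]-34)<4)&(abs(x[...,0]-552)<70)&(abs(x[...,1]+338)<70)]
if zb<36: print("stand top",len(q),cv2.minAreaRect(q[:,:2].astype(np.float32)))
E
python3 g.py w7.png 34
```

```text
[ 553.  -338.1  201.7] [-180.    -0.1   99.5] [-32.5  24.4  76.8   0.   78.8 -42. ]
gauge 0.65 [ 550.8 -333. ]
gauge_rocker 0.68 [ 552.3 -333.7]
gauge_red 0.85 [ 569.1 -334.5]
gauge_thumb 0.91 [ 551.4 -332.1]
red 201 mean [ 563.1 -334.4  117.1] min [ 559.8 -343.   115.5] max [ 566.5 -326.5  118.4]
green 175 mean [ 536.1 -333.3  111.5] min [ 532.9 -341.4  110.2] max [ 539.2 -325.7  113.1]
blue 113 mean [ 542.  -332.2   97.2] min [ 520.3 -342.6   94.4] max [ 580.8 -324.8   98.7]
[[ 521.5 -332.5]
 [ 579.5 -331.8]] [ 550.5 -332.1] 58.01556 -179.36209
stand top 2963 ((550.27001953125, -334.6699523925781), (64.56192016601562, 89.98645782470703), 87.81273651123047)
```

View pics/w7.png

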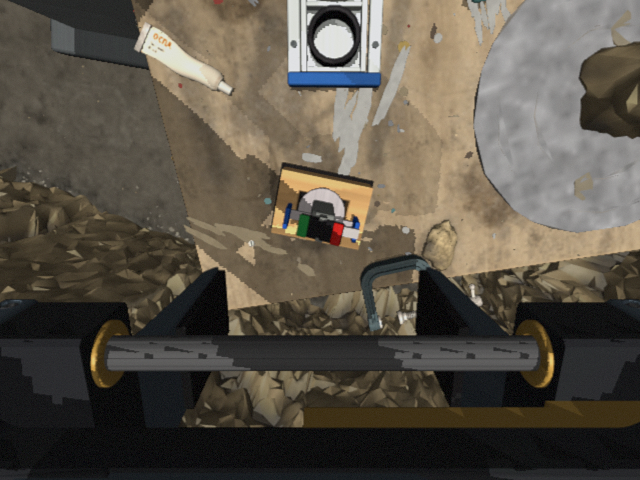

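```bash
python3 - <<'E'
from h import *
np.set_printoptions(precision=0,suppress=True)
im,d=optics.grab_frame("wrist")
i=optics.camera_info("wrist"); K=np.array(i["camera_matrix"]); M=np.array(i["mount"])
v,u=np.mgrid[:480,:640]; c=np.stack([(u-K[0,2])/K[0,0]*d,(v-K[1,2])/K[1,1]*d,d,np.ones_like(d)],-1); T=(c@M.T)[...,:3]
for u in (110,220,320,420): print(u,[(v,T[v,u].round()) for v in (310,330,350,365,380,400,410,425,440,470)])
E
```

```text
110 [(310, array([  38.,  -51., -123.])), (330, array([  35.,  -49., -128.])), (350, array([  32.,  -47., -132.])), (365, array([  29.,  -48., -132.])), (380, array([  24.,  -49., -131.])), (400, array([  18.,  -50., -130.])), (410, array([  16.,  -50., -131.])), (425, array([  13.,  -50., -132.])), (440, array([  25.,  -39., -150.])), (470, array([  26.,  -35., -157.]))]
220 [(310, array([  2., -46., -49.])), (330, array([ -8., -47., -50.])), (350, array([  32.,  -24., -131.])), (365, array([  28.,  -24., -131.])), (380, array([-409., -209.,  471.])), (400, array([-389., -185.,  384.])), (410, array([-393., -180.,  363.])), (425, array([-379., -166.,  311.])), (440, array([  25.,  -19., -150.])), (470, array([  24.,  -18., -155.]))]
320 [(310, array([-481.,   -7.,  939.])), (330, array([-451.,   -6.,  752.])), (350, array([  32.,   -1., -131.])), (365, array([  29.,   -1., -132.])), (380, array([-443.,   -5.,  517.])), (400, array([-430.,   -4.,  436.])), (410, array([  25.,   -1., -142.])), (425, array([  25.,   -1., -146.])), (440, array([  25.,   -1., -150.])), (470, array([  25.,   -1., -156.]))]
420 [(310, array([ -1.,  45., -43.])), (330, array([-10.,  45., -46.])), (350, array([  32.,   21., -131.])), (365, array([  28.,   21., -131.])), (380, array([-429.,  208.,  498.])), (400, array([-412.,  186.,  414.])), (410, array([  25.,   19., -141.])), (425, array([  24.,   18., -145.])), (440, array([  27.,   16., -152.])), (470, array([  26.,   15., -157.]))]
```

Request:
send_rows(
  targets=[
    [[0, 0, -0.064, -0.007, 0.012, -0.1, -1], [0, 0, -0.064, -0.006, 0.011, -0.1, -1], [0, 0, 0, 0, 0, -0.2, -1], [0, 0, 0, 0, 0, -0.2, -1], [0, 0, 0, 0, 0, -0.16, -1], [0, 0, 0, 0, 0, -0.1, -1], [0, 0, 0, 0, 0, 0, -1], [0, 0, 0, 0, 0, 0, 0.2], [0, 0, 0, 0, 0, 0, 0.2], [0, 0, 0, 0, 0, 0, 0.2], [0, 0, 0, 0, 0, 0, 0.2], [0, 0, 0, 0, 0, 0, 0.2]],
  ],
  grip_force=15,
)

```text
time_s: 20.05
ee_pos: [551.2, -335.7, 30.8]
ee_rot: [179.9, 0.1, 87.9]
force: [0.5, -0.3, 1.3]
gripper_width: 53.9
gripper_force: 1.3
```

Request:
send_rows(
  targets=[
    [[0, 0, 0, 0, 0, 0, 0.4], [0, 0, 0, 0, 0, 0, 0.4], [0, 0, 0, 0, 0, 0, 0.4], [0, 0, 0, 0, 0, 0, 0.4], [0, 0, 0, 0, 0, 0, 0.4]],
  ],
)

```text
time_s: 20.55
ee_pos: [551.2, -335.7, 30.5]
ee_rot: [179.9, 0.1, 87.9]
force: [1.0, -0.5, 6.1]
gripper_width: 39.1
gripper_force: 15.0
```

Request:
send_rows(
  targets=[
    [[0, 0, 0, 0, 0, 0.05, 0.4], [0, 0, 0, 0, 0, 0.1, 0.4], [0, 0, 0, 0, 0, 0.1, 0.4], [0, 0, 0, 0, 0, 0.1, 0.4], [0, 0, 0, 0, 0, 0, 0.4], [0, 0, 0, 0, 0, 0, 0.4]],
  ],
)

```text
time_s: 21.15
ee_pos: [549.6, -334.8, 98.7]
ee_rot: [-179.9, -0.1, 87.9]
force: [-0.4, 0.3, -3.4]
gripper_width: 38.7
gripper_force: 15.0
```

```bash
python3 g.py w8.png 104; python3 -c "
import cv2
a=cv2.imread('pics/w8.png')[160:340,200:440]; cv2.imwrite('pics/m6.png',cv2.resize(a,(800,600)))"
```

```text
[ 549.6 -334.8   98.7] [-179.9   -0.1   87.9] [-32.4  27.6  86.6  -0.   65.9 -30.3]
stand 0.59 [ 549.6 -335.3]
gauge 0.59 [ 550.1 -332.4]
gauge_rocker 0.95 [ 550.2 -331.1]
gauge_red 0.93 [ 566.7 -332.4]
gauge_thumb 0.71 [ 549.6 -333.6]
red 0
green 48 mean [ 534.2 -324.8  179.2] min [ 531.3 -325.4  178. ] max [ 537.6 -324.2  180.2]
blue 273 mean [ 549.4 -326.8  165.2] min [ 530.1 -330.4  162.4] max [ 568.5 -324.1  166.8]
[[ 531.8 -325.9]
 [ 566.9 -327.8]] [ 549.4 -326.8] 35.170856 176.97437
```

View pics/m6.png

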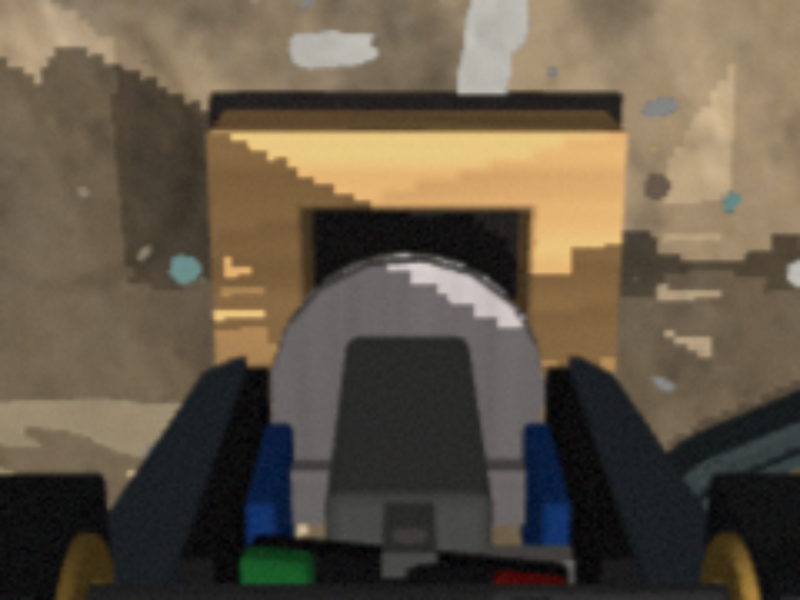

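Request:
send_rows(
  targets=[
    [[0, 0, 0, -0.008, 0.06, 0, 0.4], [0, 0, 0, -0.016, 0.13, 0, 0.4], [0, 0, 0, -0.016, 0.13, 0, 0.4], [0, 0, 0, -0.016, 0.13, 0, 0.4], [0, 0, 0, -0.016, 0.13, 0, 0.4], [0, 0, 0, -0.016, 0.13, 0, 0.4], [0, 0, 0, -0.016, 0.13, 0, 0.4], [0, 0, 0, -0.016, 0.13, 0, 0.4], [0, 0, 0, -0.016, 0.13, 0, 0.4], [0, 0, 0, -0.016, 0.13, 0, 0.4], [0, 0, 0, -0.008, 0.08, 0, 0.4], [0, 0, 0, 0, 0, 0, 0.4]],
  ],
)

```text
time_s: 22.65
ee_pos: [517.8, -71.2, 99.8]
ee_rot: [-180.0, -0.0, 88.1]
force: [0.7, -1.1, -2.4]
gripper_width: 38.7
gripper_force: 15.0
```

```bash
cat > f.py <<'E'
from h import *
import sys
from scipy.optimize import least_squares
np.set_printoptions(precision=1,suppress=True)
st=env.state(); print(st["ee_pos"],st["ee_rot"],st["force"],st["gripper_width"])
im,d=optics.grab_frame("wrist"); save(sys.argv[1],im)
P=cloud("wrist",d,None,st); e=st["ee_pos"]
def fit(P,c0,r,lab):
    # far-edge circle of known radius: rim = farthest points per angle
    D=P[:,:2]-c0; a=np.degrees(np.arctan2(D[:,1],D[:,0])); rr=np.hypot(*D.T); pts=[]
    for k in range(20,165,5):
        m=(a>=k)&(a<k+5)&(rr<r+8)
        if m.sum()>3: pts.append(P[m][np.argsort(rr[m])[-max(1,m.sum()//30)]][:2])
    pts=np.array(pts)
    if len(pts)<8: print(lab,"few"); return
    s=least_squares(lambda c:np.hypot(*(pts-c).T)-r,c0,loss="soft_l1"); print(lab,s.x,"res",np.abs(s.fun).mean(),len(pts))
zc=e[2]+9.5
m=(abs(P[:,2]-zc)<3.5)&(np.hypot(P[:,0]-e[0],P[:,1]-e[1])<32); fit(P[m],np.array([e[0],e[1]+2]),23,"collar"); print(np.median(P[m,2]),zc)
for n,r in (("bush_brass",24),("bush_white",24),("bush_black",24)):
    for s in optics.silhouettes("wrist",n)[:1]:
        Q=cloud("wrist",d,s["mask"],st); Q=Q[abs(Q[:,2]-33)<4]
        if len(Q)>30: fit(Q,np.array([np.median(Q[:,0]),Q[:,1].max()-24]),24,n+" %.2f"%s["conf"])
E
python3 f.py w9.png
```

```text
[517.8 -71.2  99.8] [-180.    -0.    88.1] [ 0.7 -1.1 -2.4] 38.743067544841935
collar [517.  -70.4] res 0.13131075204169698 29
108.61318585483504 109.26633569806314
bush_brass 0.66 [518.  -71.5] res 0.1694585228771521 29
bush_black 0.95 [ 534.6 -217.5] res 5.187642774525469 20
```

Request:
send_rows(
  targets=[
    [[0, 0, 0, 0.003, -0.006, -0.08, 0.4], [0, 0, 0, 0, 0, -0.1, 0.4], [0, 0, 0, 0, 0, -0.03, 0.4], [0, 0, 0, 0, 0, -0.03, 0.4], [0, 0, 0, 0, 0, -0.02, 0.4], [0, 0, 0, 0, 0, -0.02, 0.4], [0, 0, 0, 0, 0, 0, 0.4]],
  ],
)

```text
time_s: 23.55
ee_pos: [519.0, -74.5, 43.6]
ee_rot: [-180.0, 0.0, 87.9]
force: [0.6, 0.7, -3.3]
gripper_width: 38.7
gripper_force: 15.0
```

Request:
send_rows(
  targets=[
    [[0, 0, 0, 0, 0, -0.02, 0.4], [0, 0, 0, 0, 0, -0.02, 0.4], [0, 0, 0, 0, 0, -0.015, 0.4], [0, 0, 0, 0, 0, 0, 0.4]],
  ],
)

```text
time_s: 23.95
ee_pos: [518.6, -74.4, 32.2]
ee_rot: [-179.9, -0.0, 87.9]
force: [-0.8, 0.1, -3.6]
gripper_width: 38.7
gripper_force: 15.0
```

Request:
send_rows(
  targets=[
    [[0, 0, 0, 0, 0, -0.01, 0.4], [0, 0, 0, 0, 0, 0, 0.4], [0, 0, 0, 0, 0, 0, -0.5], [0, 0, 0, 0, 0, 0, -0.5], [0, 0, 0, 0, 0, 0, -0.5], [0, 0, 0, 0, 0, 0, -0.5], [0, 0, 0, 0, 0, 0, -0.5], [0, 0, 0, 0, 0, 0, -0.5], [0, 0, 0, 0, 0, 0.15, -0.5], [0, 0, 0, 0, 0, 0.2, 1], [0, 0, 0, 0, 0, 0.15, 1], [0, 0, 0, 0, 0, 0, 1]],
  ],
)

```text
time_s: 25.15
ee_pos: [522.3, -75.0, 135.2]
ee_rot: [179.4, 0.1, 87.9]
force: [0.5, -0.2, 0.4]
gripper_width: 47.3
gripper_force: 0.0
```

```bash
python3 g.py w10.png 33;  python3 -c "
import cv2
a=cv2.imread('pics/w10.png')[120:300,200:440]; cv2.imwrite('pics/m7.png',cv2.resize(a,(800,600)))"
```

```text
[522.3 -75.  135.2] [179.4   0.1  87.9] [ -9.4  15.6 100.1   0.   63.8  -7.3]
stand 0.27 [493.   53.4]
gauge 0.97 [515.4 -73. ]
gauge_rocker 0.66 [518.5 -73.6]
gauge_red 0.97 [536.6 -72. ]
gauge_thumb 0.82 [517.6 -73.9]
red 300 mean [530.4 -73.1 116.2] min [527.3 -81.4 114.9] max [533.7 -65.1 117.5]
green 295 mean [503.3 -72.3 110.5] min [499.9 -80.4 109. ] max [506.7 -64.5 111.9]
blue 148 mean [517.5 -69.8  95.9] min [496.4 -81.8  92.7] max [539.6 -63.7  97.3]
[[497.5 -69.7]
 [537.9 -69.9]] [517.7 -69.8] 40.391075 179.64236
stand top 0 ((0.0, 0.0), (0.0, 0.0), 0.0)
```

View pics/m7.png

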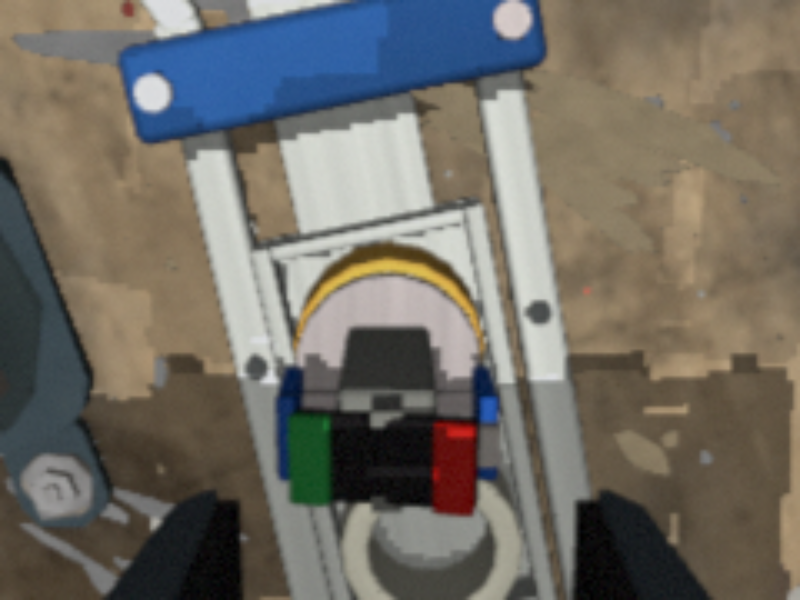

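Request:
send_rows(
  targets=[
    [[0, 0, 0, 0.035, 0.005, 0, 1], [0, 0, 0, 0.035, 0.003, 0, 1], [0, 0, 0, 0, 0, 0, 1], [0, 0, 0, 0, 0, 0, 1], [0, 0, 0, 0, 0, 0, 1], [0, 0, 0, 0, 0, -0.1, 1], [0, 0, 0, 0, 0, -0.1, 1], [0, 0, 0, 0, 0, 0, 1], [0, 0, 0, 0, 0, 0, 1]],
  ],
)

```text
time_s: 26.35
ee_pos: [533.0, -72.9, 90.9]
ee_rot: [-180.0, -0.0, 87.9]
force: [0.1, 0.2, 0.7]
gripper_width: 0.4
gripper_force: 0.0
```

Good position; press in small steps.

Request:
send_rows(
  targets=[
    [[0, 0, 0, 0, 0, -0.02, 1], [0, 0, 0, 0, 0, -0.01, 1], [0, 0, 0, 0, 0, -0.01, 1], [0, 0, 0, 0, 0, 0, 1]],
  ],
)

```text
time_s: 26.75
ee_pos: [533.0, -72.9, 82.7]
ee_rot: [180.0, 0.0, 87.9]
force: [-0.1, -0.3, 0.3]
gripper_width: 0.6
gripper_force: 0.0
```

Request:
send_rows(
  targets=[
    [[0, 0, 0, 0, 0, -0.01, 1], [0, 0, 0, 0, 0, -0.01, 1], [0, 0, 0, 0, 0, 0, 1]],
  ],
)

```text
time_s: 27.05
ee_pos: [534.2, -73.0, 79.8]
ee_rot: [179.8, 0.0, 87.9]
force: [0.8, -0.3, 2.7]
gripper_width: 0.7
gripper_force: 1.2
```

Contact near tcp 81 begins; continue.

Request:
send_rows(
  targets=[
    [[0, 0, 0, 0, 0, -0.01, 1], [0, 0, 0, 0, 0, 0, 1]],
  ],
)

```text
time_s: 27.25
ee_pos: [533.5, -72.9, 76.9]
ee_rot: [179.9, 0.0, 87.9]
force: [0.7, -0.0, 0.6]
gripper_width: 0.2
gripper_force: 0.0
```

Request:
send_rows(
  targets=[
    [[0, 0, 0, 0, 0, -0.01, 1], [0, 0, 0, 0, 0, 0, 1]],
  ],
)

```text
time_s: 27.45
ee_pos: [533.6, -72.9, 75.5]
ee_rot: [179.9, 0.0, 87.9]
force: [0.1, 0.4, 6.6]
gripper_width: 0.7
gripper_force: 4.0
```

Request:
send_rows(
  targets=[
    [[0, 0, 0, 0, 0, -0.01, 1], [0, 0, 0, 0, 0, 0, 1]],
  ],
)

```text
time_s: 27.65
ee_pos: [534.5, -73.1, 74.8]
ee_rot: [179.8, 0.0, 87.9]
force: [-1.6, 0.4, 13.7]
gripper_width: 0.6
gripper_force: 7.3
```

Request:
send_rows(
  targets=[
    [[0, 0, 0, 0, 0, 0.1, 1], [0, 0, -0.0953, -0.02, 0, 0.1, -0.3], [0, 0, -0.0953, -0.02, 0, 0.1, -0.3], [0, 0, -0.0953, -0.02, 0, 0, -0.3], [0, 0, -0.0953, -0.02, 0, 0, -0.3], [0, 0, -0.0953, 0, 0, 0, -0.3], [0, 0, -0.0953, 0, 0, 0, -0.3], [0, 0, -0.0953, 0, 0, 0, -0.3], [0, 0, -0.0953, 0, 0, 0, -0.3], [0, 0, -0.0953, 0, 0, 0, -0.3], [0, 0, -0.0953, 0, 0, 0, -0.3], [0, 0, -0.046, 0, 0, 0, -0.3]],
  ],
)

```text
time_s: 28.85
ee_pos: [516.3, -72.8, 131.9]
ee_rot: [-180.0, 0.1, -2.2]
force: [0.2, -0.4, 0.8]
gripper_width: 59.1
gripper_force: 0.0
```

Request:
send_rows(
  targets=[
    [[0, 0, 0, 0, 0, 0, -0.3], [0, 0, 0, 0, 0, 0, -0.3]],
  ],
)

```text
time_s: 29.05
ee_pos: [516.6, -72.8, 132.2]
ee_rot: [-180.0, 0.1, -1.9]
force: [0.4, -0.1, -0.0]
gripper_width: 59.1
gripper_force: 0.0
```

```bash
python3 g.py w11.png 33
```

```text
[516.6 -72.8 132.2] [-180.     0.1   -1.9] [ -9.3  15.6 100.6  -0.   63.9  82.6]
stand 0.59 [ 550.4 -332.9]
gauge 0.68 [515.3 -72.3]
gauge_rocker 0.58 [521.7 -73.3]
gauge_red 0.9 [540.4 -75. ]
gauge_thumb 0.59 [516.7 -71.9]
red 313 mean [532.9 -74.  111.3] min [529.6 -82.2 109.9] max [536.  -65.8 112.6]
green 284 mean [505.7 -73.1 115.5] min [502.4 -80.8 114.1] max [508.9 -65.4 116.8]
blue 118 mean [539.1 -74.2  95.2] min [536.6 -82.2  91.2] max [540.5 -66.1  97.3]
[[539.  -79.4]
 [539.3 -68.8]] [539.1 -74.1] 10.549632 -91.59598
stand top 3058 ((551.5289916992188, -316.9721374511719), (33.64434814453125, 90.1698226928711), 89.7908706665039)
```

Request:
send_rows(
  targets=[
    [[0, 0, 0, 0.007, -0.005, -0.1, -0.3], [0, 0, 0, 0, 0, -0.15, -0.3], [0, 0, 0, 0, 0, -0.15, -0.3], [0, 0, 0, 0, 0, -0.1, -0.3], [0, 0, 0, 0, 0, -0.06, -0.3], [0, 0, 0, 0, 0, 0, -0.3], [0, 0, 0, 0, 0, 0, 0.8], [0, 0, 0, 0, 0, 0, 0.8], [0, 0, 0, 0, 0, 0, 0.8], [0, 0, 0, 0, 0, 0, 0.8], [0, 0, 0, 0, 0, 0, 0.8], [0, 0, 0, 0, 0, 0, 0.8]],
  ],
  grip_force=20,
)

```text
time_s: 30.55
ee_pos: [518.7, -73.8, 21.1]
ee_rot: [-180.0, -0.0, -2.0]
force: [0.3, 0.5, 2.5]
gripper_width: 22.2
gripper_force: 20.0
```

Request:
send_rows(
  targets=[
    [[0, 0, 0, 0, 0, 0, 0.8], [0, 0, 0, 0, 0, 0, 0.8], [0, 0, 0, 0, 0, 0, 0.8]],
  ],
)

```text
time_s: 30.85
ee_pos: [518.7, -73.8, 21.1]
ee_rot: [-180.0, -0.0, -2.0]
force: [-0.1, 1.1, 5.3]
gripper_width: 22.1
gripper_force: 20.0
```

Request:
send_rows(
  targets=[
    [[0, 0, 0, 0, 0, 0.02, 0.8], [0, 0, 0, 0, 0, 0.03, 0.8], [0, 0, 0, 0, 0, 0.03, 0.8], [0, 0, 0, 0, 0, 0.03, 0.8], [0, 0, 0, 0, 0, 0.02, 0.8], [0, 0, 0, 0, 0, 0, 0.8], [0, 0, 0, 0, 0, 0, 0.8]],
  ],
)

```text
time_s: 31.55
ee_pos: [518.2, -73.9, 46.7]
ee_rot: [180.0, 0.0, -2.0]
force: [-0.5, -0.1, -3.0]
gripper_width: 22.0
gripper_force: 20.0
```

Request:
send_rows(
  targets=[
    [[0, 0, 0, 0, 0, 0.03, 0.8], [0, 0, 0, 0, 0, 0.05, 0.8], [0, 0, 0, 0, 0, 0.1, 0.8], [0, 0, 0, 0, 0, 0.1, 0.8], [0, 0, 0, 0, 0, 0.05, 0.8], [0, 0, 0, 0, 0, 0, 0.8], [0, 0, 0, 0, 0, 0, 0.8]],
  ],
)

```text
time_s: 32.25
ee_pos: [518.0, -73.8, 112.4]
ee_rot: [180.0, 0.0, -2.0]
force: [0.5, -0.6, -3.7]
gripper_width: 21.8
gripper_force: 20.0
```

```bash
python3 d.py w12.png;python3 -c "
import cv2
a=cv2.imread('pics/w12.png')[60:420,100:580]; cv2.imwrite('pics/m8.png',a)"
```

```text
[518.  -73.8 112.4] [180.   0.  -2.]
sled 0.81 [ 527.5 -123.5]
jig 0.23 [389.  -72.3]
bush_brass 0.66 [521.7 -71. ] fit [519.8 -71.1] bbox [524.7 -71. ] 32.23369253314965
bush_white 0.56 [ 530.5 -122.5] fit [ 527.9 -123.8] bbox [ 528.1 -124. ] 32.22675686926732
bush_black 0.67 [ 539.9 -174. ] fit [ 536.7 -176.4] bbox [ 536.3 -177. ] 31.931445058708334
```

View pics/m8.png

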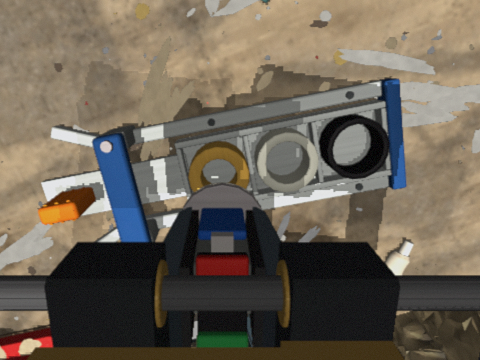

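Request:
send_rows(
  targets=[
    [[0, 0, 0, 0.008, -0.06, 0, 0.8], [0, 0, 0, 0.016, -0.13, 0, 0.8], [0, 0, 0, 0.016, -0.13, 0, 0.8], [0, 0, 0, 0.017, -0.13, 0, 0.8], [0, 0, 0, 0.017, -0.13, 0, 0.8], [0, 0, 0, 0.017, -0.13, 0, 0.8], [0, 0, 0, 0.017, -0.13, 0, 0.8], [0, 0, 0, 0.017, -0.13, 0, 0.8], [0, 0, 0, 0.017, -0.13, 0, 0.8], [0, 0, 0, 0.017, -0.13, 0, 0.8], [0, 0, 0, 0.008, -0.08, 0, 0.8], [0, 0, 0, 0, 0, 0, 0.8]],
  ],
)

```text
time_s: 33.75
ee_pos: [551.6, -338.4, 112.1]
ee_rot: [180.0, 0.0, -2.1]
force: [-0.5, 1.0, -4.0]
gripper_width: 21.9
gripper_force: 20.0
```

Request:
send_rows(
  targets=[
    [[0, 0, 0, 0, 0, 0, 0.8], [0, 0, 0, 0, 0, -0.1, 0.8], [0, 0, 0, 0, 0, -0.1, 0.8], [0, 0, 0, 0, 0, 0, 0.8], [0, 0, 0, 0, 0, 0, 0.8]],
  ],
)

```text
time_s: 34.25
ee_pos: [551.9, -334.9, 72.9]
ee_rot: [-180.0, 0.0, -1.9]
force: [1.7, -0.7, -3.5]
gripper_width: 21.6
gripper_force: 20.0
```

```bash
cat > s.py <<'E'
from h import *
np.set_printoptions(precision=1,suppress=True)
st=env.state(); print(st["ee_pos"],st["ee_rot"])
im,d=optics.grab_frame("wrist"); P=cloud("wrist",d,None,st)
q=P[(abs(P[:,2]-33)<4)&(abs(P[:,0]-552)<70)&(abs(P[:,1]+338)<60)]
r=cv2.minAreaRect(q[:,:2].astype(np.float32)); print("stand visible",r, q[:,:2].min(0),q[:,:2].max(0))
e=st["ee_pos"]; c=P[(P[:,2]>e[2]+5)&(P[:,2]<e[2]+22)&(np.hypot(P[:,0]-e[0],P[:,1]-e[1])<34)]
print("collar", np.median(c[:,2]), c[:,:2].min(0),c[:,:2].max(0))
E
python3 s.py
```

```text
[ 551.9 -334.9   72.9] [-180.     0.    -1.9]
stand visible ((565.0531616210938, -334.9825744628906), (64.27245330810547, 61.908748626708984), 87.98930358886719) [ 534.7 -368. ] [ 597.1 -301.9]
collar 90.03632611152817 [ 554.2 -356. ] [ 574.3 -314.4]
```

Request:
send_rows(
  targets=[
    [[0, 0, 0, 0, 0, -0.05, 0.8], [0, 0, 0, 0, 0, -0.05, 0.8], [0, 0, 0, 0, 0, -0.05, 0.8], [0, 0, 0, 0, 0, -0.05, 0.8], [0, 0, 0, 0, 0, -0.03, 0.8], [0, 0, 0, 0, 0, 0, 0.8], [0, 0, 0, 0, 0, 0, 0.8]],
  ],
)

```text
time_s: 35.0
ee_pos: [552.0, -336.0, 26.6]
ee_rot: [180.0, -0.0, -2.0]
force: [-0.5, -0.3, -2.9]
gripper_width: 21.8
gripper_force: 20.0
```

Request:
send_rows(
  targets=[
    [[0, 0, 0, 0, 0, -0.02, 0.8], [0, 0, 0, 0, 0, -0.005, 0.8], [0, 0, 0, 0, 0, 0, -0.3], [0, 0, 0, 0, 0, 0, -0.3], [0, 0, 0, 0, 0, 0, -0.3], [0, 0, 0, 0, 0, 0, -0.3], [0, 0, 0, 0, 0, 0, -0.3], [0, 0, 0, 0, 0, 0.1, -0.3], [0, 0, 0, 0, 0, 0.2, -0.3], [0, 0, 0, 0, 0, 0.2, -0.3], [0, 0, 0.0953, 0, 0, 0, 1], [0, 0, 0.0953, 0, 0, 0, 1]],
  ],
)

```text
time_s: 36.2
ee_pos: [552.8, -336.4, 123.8]
ee_rot: [179.8, -0.2, 15.5]
force: [0.0, -0.2, -0.3]
gripper_width: 45.9
gripper_force: 0.0
```

Request:
send_rows(
  targets=[
    [[0, 0, 0.0953, -0.02, 0, 0, 1], [0, 0, 0.0953, -0.02, 0, 0, 1], [0, 0, 0.0953, -0.02, 0, 0, 1], [0, 0, 0.0953, -0.02, 0, 0, 1], [0, 0, 0.0953, 0, 0, 0, 1], [0, 0, 0.0953, 0, 0, 0, 1], [0, 0, 0.0953, 0, 0, 0, 1], [0, 0, 0.0953, 0, 0, 0, 1], [0, 0, 0.046, 0, 0, 0, 1], [0, 0, 0, 0, 0, 0, 1], [0, 0, 0, 0, 0, 0, 1]],
  ],
)

```text
time_s: 37.3
ee_pos: [535.8, -335.9, 121.7]
ee_rot: [180.0, -0.0, 87.8]
force: [0.5, -0.1, -0.5]
gripper_width: 0.5
gripper_force: 0.0
```

```bash
python3 g.py w13.png 34
```

```text
[ 535.8 -335.9  121.7] [180.   -0.   87.8] [-33.1  25.6  86.6   0.   67.9 -31. ]
gauge 0.58 [ 550.8 -334.9]
gauge_rocker 0.56 [ 554.  -335.6]
gauge_red 0.79 [ 570.7 -332.7]
gauge_thumb 0.86 [ 551.2 -336.3]
red 322 mean [ 565.9 -336.4  112.3] min [ 562.5 -344.5  110.9] max [ 569.3 -328.3  113.5]
green 179 mean [ 537.9 -331.1  116.4] min [ 534.7 -339.9  115.1] max [ 541.8 -326.7  117.8]
blue 167 mean [ 542.4 -332.1   97. ] min [ 529.6 -341.1   93.2] max [ 572.9 -326.4   98.8]
[[ 571.6 -329.9]
 [ 530.9 -332.9]] [ 551.3 -331.4] 40.76688 4.2196894
stand top 4963 ((550.4450073242188, -334.47015380859375), (64.55085754394531, 90.38451385498047), 87.8288803100586)
```

Request:
send_rows(
  targets=[
    [[0, 0, 0, 0.006, -0.006, -0.1, 1], [0, 0, 0, 0, 0, -0.07, 1], [0, 0, 0, 0, 0, -0.02, 1], [0, 0, 0, 0, 0, -0.01, 1], [0, 0, 0, 0, 0, -0.01, 1], [0, 0, 0, 0, 0, 0, 1]],
  ],
)

```text
time_s: 38.2
ee_pos: [537.2, -337.2, 80.3]
ee_rot: [180.0, 0.0, 87.9]
force: [-0.9, 0.6, 1.1]
gripper_width: 0.3
gripper_force: 0.9
```

Request:
send_rows(
  targets=[
    [[0, 0, 0, 0, 0, -0.01, 1], [0, 0, 0, 0, 0, 0, 1]],
  ],
)

```text
time_s: 38.4
ee_pos: [537.4, -337.3, 77.7]
ee_rot: [179.9, 0.0, 87.9]
force: [0.6, -1.0, 0.3]
gripper_width: 0.5
gripper_force: 0.0
```

Request:
send_rows(
  targets=[
    [[0, 0, 0, 0, 0, -0.01, 1], [0, 0, 0, 0, 0, 0, 1]],
  ],
)

```text
time_s: 38.6
ee_pos: [537.8, -337.5, 76.5]
ee_rot: [179.9, 0.1, 87.9]
force: [-1.5, 0.2, 3.5]
gripper_width: 0.2
gripper_force: 2.3
```

Request:
send_rows(
  targets=[
    [[0, 0, 0, 0, 0, -0.01, 1], [0, 0, 0, 0, 0, 0, 1], [0, 0, 0, 0, 0, 0.15, 1], [0, 0, 0, 0, 0, 0.1, 1], [0, 0, 0, 0.04, 0, 0, -1], [0, 0, 0, 0.035, 0, 0, -1], [0, 0, 0, 0, 0, 0, -1], [0, 0, 0, 0, 0, 0, -1], [0, 0, 0, 0, 0, 0, -1], [0, 0, 0, 0, 0, 0, -1], [0, 0, 0, 0, 0, 0, -1]],
  ],
)

```text
time_s: 39.7
ee_pos: [551.9, -337.0, 123.4]
ee_rot: [-180.0, -0.0, 87.9]
force: [0.1, -0.3, 0.3]
gripper_width: 53.3
gripper_force: 0.0
```

```bash
python3 g.py w14.png 34
```

```text
[ 551.9 -337.   123.4] [-180.    -0.    87.9] [-32.4  26.8  84.3   0.   69.  -30.4]
gauge 0.71 [ 552.2 -336.6]
gauge_rocker 0.76 [ 553.4 -335.1]
gauge_red 0.76 [ 569.1 -336.3]
gauge_thumb 0.65 [ 550.6 -337.3]
red 325 mean [ 564.4 -336.7  117.2] min [ 561.2 -344.7  115.9] max [ 567.7 -328.7  118.5]
green 316 mean [ 537.5 -336.   111.5] min [ 534.1 -344.1  110. ] max [ 540.8 -328.   112.9]
blue 223 mean [ 541.3 -334.4   96.8] min [ 521.4 -344.8   93. ] max [ 582.4 -327.4   98.4]
[[ 581.2 -332.9]
 [ 523.  -335.1]] [ 552.1 -334. ] 58.194748 2.1905978
stand top 4301 ((550.4274291992188, -334.23028564453125), (63.900543212890625, 90.1188735961914), 87.86408996582031)
```

Request:
send_rows(
  targets=[
    [[0, 0, 0, 0, 0, 0, -1], [0, 0, 0, 0, 0, 0, -1], [0, 0, 0, 0, 0, 0, -1], [0, 0, 0, 0, -0.003, 0, -1], [0, 0, 0, 0, 0, 0, -1], [0, 0, 0, 0, 0, -0.1, -1], [0, 0, 0, 0, 0, -0.2, -1], [0, 0, 0, 0, 0, -0.1, -1], [0, 0, 0, 0, 0, -0.06, -1], [0, 0, 0, 0, 0, 0, 0.4], [0, 0, 0, 0, 0, 0, 0.4], [0, 0, 0, 0, 0, 0, 0.4]],
  ],
  grip_force=15,
)

```text
time_s: 41.2
ee_pos: [553.2, -338.4, 33.3]
ee_rot: [179.8, 0.1, 87.9]
force: [0.2, -0.2, -0.2]
gripper_width: 70.2
gripper_force: 0.0
```

Request:
send_rows(
  targets=[
    [[0, 0, 0, 0, 0, 0, 0.4], [0, 0, 0, 0, 0, 0, 0.4], [0, 0, 0, 0, 0, 0, 0.4], [0, 0, 0, 0, 0, 0, 0.4], [0, 0, 0, 0, 0, 0, 0.4], [0, 0, 0, 0, 0, 0, 0.4]],
  ],
)

```text
time_s: 41.8
ee_pos: [552.8, -338.1, 32.7]
ee_rot: [179.9, 0.1, 87.9]
force: [0.3, -0.5, 5.8]
gripper_width: 38.5
gripper_force: 15.0
```

Request:
send_rows(
  targets=[
    [[0, 0, 0, 0, 0, 0.05, 0.4], [0, 0, 0, 0, 0, 0.1, 0.4], [0, 0, 0, 0, 0, 0.1, 0.4], [0, 0, 0, -0.01, 0.06, 0.1, 0.4], [0, 0, 0, -0.017, 0.14, 0, 0.4], [0, 0, 0, -0.017, 0.14, 0, 0.4], [0, 0, 0, -0.017, 0.14, 0, 0.4], [0, 0, 0, -0.017, 0.14, 0, 0.4], [0, 0, 0, -0.017, 0.14, 0, 0.4], [0, 0, 0, -0.017, 0.14, 0, 0.4], [0, 0, 0, -0.017, 0.14, 0, 0.4], [0, 0, 0, 0, 0.025, 0, 0.4]],
  ],
)

```text
time_s: 43.0
ee_pos: [524.2, -121.6, 101.0]
ee_rot: [-179.8, -0.1, 88.1]
force: [0.6, -0.3, -3.6]
gripper_width: 38.6
gripper_force: 15.0
```

Request:
send_rows(
  targets=[
    [[0, 0, 0, 0, 0, 0, 0.4], [0, 0, 0, 0, 0, 0, 0.4], [0, 0, 0, 0, 0, 0, 0.4]],
  ],
)

```text
time_s: 43.3
ee_pos: [526.3, -125.6, 101.5]
ee_rot: [-180.0, 0.0, 87.9]
force: [-0.5, 0.3, -3.3]
gripper_width: 38.6
gripper_force: 15.0
```

```bash
sed -i 's/zc=e\[2\]+9.5/zc=e[2]+7.3/' f.py; python3 f.py w15.png; python3 t.py top6.png | grep -v jig
```

```text
[ 526.3 -125.6  101.5] [-180.     0.    87.9] [-0.5  0.3 -3.3] 38.64356485135546
collar [ 525.4 -124.5] res 0.17449511484267605 29
108.23708901150559 108.83652306380489
bush_white 0.97 [ 526.9 -124.6] res 0.17391855265154205 29
[ 526.3 -125.3  101.6] [-180.     0.    87.9] 38.50149663833005 15.00010684132576
sled 0.98 [ 520.6 -125.4]
bush_brass 0.46 [518.4 -57.3]
```

Request:
send_rows(
  targets=[
    [[0, 0, 0, 0.006, 0, -0.1, 0.4], [0, 0, 0, 0, 0, -0.1, 0.4], [0, 0, 0, 0, 0, -0.03, 0.4], [0, 0, 0, 0, 0, -0.03, 0.4], [0, 0, 0, 0, 0, -0.03, 0.4], [0, 0, 0, 0, 0, -0.03, 0.4], [0, 0, 0, 0, 0, -0.015, 0.4], [0, 0, 0, 0, 0, 0, 0.4], [0, 0, 0, 0, 0, 0, 0.4]],
  ],
)

```text
time_s: 44.75
ee_pos: [527.7, -124.7, 34.9]
ee_rot: [180.0, 0.0, 87.9]
force: [-0.2, 0.4, -3.6]
gripper_width: 38.8
gripper_force: 15.0
```

Request:
send_rows(
  targets=[
    [[0, 0, 0, 0, 0, -0.012, 0.4], [0, 0, 0, 0, 0, 0, 0.4], [0, 0, 0, 0, 0, 0, -0.6], [0, 0, 0, 0, 0, 0, -0.6], [0, 0, 0, 0, 0, 0, -0.6], [0, 0, 0, 0, 0, 0, -0.6], [0, 0, 0, 0, 0, 0, -0.6], [0, 0, 0, 0, 0, 0, -0.6], [0, 0, 0, 0, 0, 0.15, -0.6], [0, 0, 0, 0, 0, 0.2, 1], [0, 0, 0, 0, 0, 0.15, 1], [0, 0, 0, 0, 0, 0, 1]],
  ],
)

```text
time_s: 45.95
ee_pos: [530.7, -125.5, 136.9]
ee_rot: [179.4, 0.1, 87.9]
force: [0.1, 0.4, -0.5]
gripper_width: 52.1
gripper_force: 0.0
```

Request:
send_rows(
  targets=[
    [[0, 0, 0, 0.04, 0, 0, 1], [0, 0, 0, 0.035, 0, 0, 1], [0, 0, 0, 0, 0, 0, 1], [0, 0, 0, 0, 0, 0, 1], [0, 0, 0, 0, 0, 0, 1]],
  ],
)

```text
time_s: 46.45
ee_pos: [542.0, -124.5, 131.4]
ee_rot: [-179.9, -0.0, 87.9]
force: [0.2, 0.1, -0.4]
gripper_width: 11.6
gripper_force: 0.0
```

```bash
python3 g.py w16.png 33
```

```text
[ 542.  -124.5  131.4] [-179.9   -0.    87.9] [-14.1  18.6  96.2  -0.   65.3 -12.1]
stand 0.97 [ 549.4 -333.7]
gauge 0.7 [ 528.  -121.5]
gauge_rocker 0.68 [ 527.6 -122.4]
gauge_red 0.96 [ 544.8 -123.7]
gauge_thumb 0.93 [ 527.  -124.3]
red 262 mean [ 539.7 -123.4  116.2] min [ 536.7 -131.2  114.8] max [ 542.7 -116.   117.5]
green 303 mean [ 512.6 -121.8  110.6] min [ 509.1 -130.   109.1] max [ 515.9 -113.9  112.1]
blue 209 mean [ 518.4 -121.1   96.2] min [ 503.1 -131.5   92.3] max [ 551.3 -113.7   97.9]
[[ 550.  -120.5]
 [ 504.8 -121.3]] [ 527.4 -120.9] 45.23104 0.98903877
stand top 0 ((0.0, 0.0), (0.0, 0.0), 0.0)
```

Request:
send_rows(
  targets=[
    [[0, 0, 0, 0, 0, -0.1, 1], [0, 0, 0, 0, 0, -0.1, 1], [0, 0, 0, 0, 0, -0.03, 1], [0, 0, 0, 0, 0, -0.01, 1], [0, 0, 0, 0, 0, -0.01, 1], [0, 0, 0, 0, 0, 0, 1]],
  ],
)

```text
time_s: 47.35
ee_pos: [543.0, -124.8, 82.9]
ee_rot: [179.9, 0.0, 87.9]
force: [0.0, -0.0, -0.2]
gripper_width: 0.3
gripper_force: 0.0
```

Request:
send_rows(
  targets=[
    [[0, 0, 0, 0, 0, -0.01, 1], [0, 0, 0, 0, 0, 0, 1]],
  ],
)

```text
time_s: 47.55
ee_pos: [543.3, -124.9, 81.2]
ee_rot: [179.9, 0.0, 87.9]
force: [-0.3, 0.0, 3.1]
gripper_width: 0.3
gripper_force: 1.4
```

Request:
send_rows(
  targets=[
    [[0, 0, 0, 0, 0, -0.01, 1], [0, 0, 0, 0, 0, 0, 1]],
  ],
)

```text
time_s: 47.75
ee_pos: [544.1, -124.9, 79.3]
ee_rot: [179.8, 0.0, 87.9]
force: [1.5, 0.6, 2.9]
gripper_width: 0.6
gripper_force: 1.5
```

Request:
send_rows(
  targets=[
    [[0, 0, 0, 0, 0, -0.01, 1], [0, 0, 0, 0, 0, 0, 1]],
  ],
)

```text
time_s: 47.95
ee_pos: [542.1, -124.6, 76.1]
ee_rot: [-180.0, 0.0, 87.9]
force: [1.1, -0.1, 3.0]
gripper_width: 0.1
gripper_force: 2.0
```

Request:
send_rows(
  targets=[
    [[0, 0, 0, 0, 0, -0.01, 1], [0, 0, 0, 0, 0, 0, 1], [0, 0, 0, 0, 0, 0.15, 1], [0, 0, -0.0953, -0.02, 0, 0.13, -0.3], [0, 0, -0.0953, -0.02, 0, 0, -0.3], [0, 0, -0.0953, -0.02, 0, 0, -0.3], [0, 0, -0.0953, -0.02, 0, 0, -0.3], [0, 0, -0.0953, 0, 0, 0, -0.3], [0, 0, -0.0953, 0, 0, 0, -0.3], [0, 0, -0.0953, 0, 0, 0, -0.3], [0, 0, -0.0953, 0, 0, 0, -0.3], [0, 0, -0.0953, 0, 0, 0, -0.3]],
  ],
)

```text
time_s: 49.15
ee_pos: [524.8, -124.4, 129.1]
ee_rot: [-179.9, 0.2, 10.4]
force: [0.8, -0.1, -0.6]
gripper_width: 58.9
gripper_force: 0.0
```

Request:
send_rows(
  targets=[
    [[0, 0, -0.0953, 0, 0, 0, -0.3], [0, 0, -0.046, 0, 0, 0, -0.3], [0, 0, 0, 0, 0, 0, -0.3], [0, 0, 0, 0, 0, 0, -0.3]],
  ],
)

```text
time_s: 49.55
ee_pos: [525.5, -124.5, 129.5]
ee_rot: [-180.0, 0.1, -1.9]
force: [0.5, -0.1, 0.4]
gripper_width: 59.0
gripper_force: 0.0
```

```bash
python3 g.py w17.png 33
```

```text
[ 525.5 -124.5  129.5] [-180.     0.1   -1.9] [-14.5  17.3  98.4  -0.   64.4  77.4]
stand 0.92 [ 549.3 -334.2]
gauge 0.92 [ 525.3 -123.4]
gauge_rocker 0.93 [ 527.5 -126.4]
gauge_red 0.78 [ 549.1 -125.7]
gauge_thumb 0.92 [ 526.3 -124. ]
red 335 mean [ 542.2 -123.8  111.2] min [ 538.8 -131.9  109.9] max [ 545.6 -115.7  112.5]
green 308 mean [ 514.9 -123.2  115.4] min [ 511.4 -131.1  114. ] max [ 518.2 -115.3  116.6]
blue 125 mean [ 550.9 -124.3   95.3] min [ 548.4 -132.6   91.4] max [ 552.3 -116.    97.4]
[[ 551.1 -118.6]
 [ 550.7 -129.7]] [ 550.9 -124.1] 11.0901 87.86124
stand top 7317 ((550.6858520507812, -334.72076416015625), (66.83415985107422, 90.25886535644531), 88.0073471069336)
```

Request:
send_rows(
  targets=[
    [[0, 0, 0, 0.007, 0, -0.1, -0.3], [0, 0, 0, 0, 0, -0.15, -0.3], [0, 0, 0, 0, 0, -0.15, -0.3], [0, 0, 0, 0, 0, -0.1, -0.3], [0, 0, 0, 0, 0, -0.04, -0.3], [0, 0, 0, 0, 0, 0, -0.3], [0, 0, 0, 0, 0, 0, 0.8], [0, 0, 0, 0, 0, 0, 0.8], [0, 0, 0, 0, 0, 0, 0.8], [0, 0, 0, 0, 0, 0, 0.8], [0, 0, 0, 0, 0, 0, 0.8], [0, 0, 0, 0, 0, 0, 0.8]],
  ],
  grip_force=20,
)

```text
time_s: 51.05
ee_pos: [528.0, -124.5, 22.7]
ee_rot: [-180.0, -0.0, -2.0]
force: [-1.0, 1.4, 2.9]
gripper_width: 22.0
gripper_force: 20.0
```

Request:
send_rows(
  targets=[
    [[0, 0, 0, 0, 0, 0, 0.8], [0, 0, 0, 0, 0, 0, 0.8]],
  ],
)

```text
time_s: 51.25
ee_pos: [528.0, -124.5, 22.7]
ee_rot: [-180.0, -0.0, -2.0]
force: [-2.2, 2.1, 5.7]
gripper_width: 21.7
gripper_force: 20.0
```

Request:
send_rows(
  targets=[
    [[0, 0, 0, 0, 0, 0.02, 0.8], [0, 0, 0, 0, 0, 0.03, 0.8], [0, 0, 0, 0, 0, 0.03, 0.8], [0, 0, 0, 0, 0, 0.03, 0.8], [0, 0, 0, 0, 0, 0.02, 0.8], [0, 0, 0, 0, 0, 0, 0.8], [0, 0, 0, 0, 0, 0, 0.8]],
  ],
)

```text
time_s: 51.95
ee_pos: [527.7, -124.7, 48.3]
ee_rot: [180.0, 0.0, -2.0]
force: [-0.3, 0.4, -3.8]
gripper_width: 21.7
gripper_force: 20.0
```

Request:
send_rows(
  targets=[
    [[0, 0, 0, 0, 0, 0.03, 0.8], [0, 0, 0, 0, 0, 0.05, 0.8], [0, 0, 0, 0, 0, 0.1, 0.8], [0, 0, 0, 0, 0, 0.1, 0.8], [0, 0, 0, 0, 0, 0.05, 0.8], [0, 0, 0, 0, 0, 0, 0.8], [0, 0, 0, 0, 0, 0, 0.8]],
  ],
)

```text
time_s: 52.65
ee_pos: [527.4, -124.6, 114.0]
ee_rot: [-180.0, 0.0, -2.0]
force: [-1.2, -0.6, -3.1]
gripper_width: 22.0
gripper_force: 20.0
```

```bash
python3 d.py w18.png
```

```text
[ 527.4 -124.6  114. ] [-180.    0.   -2.]
sled 0.68 [ 528.  -125.1]
bush_brass 0.85 [521.6 -73.4] fit [518.8 -71.8] bbox [518.2 -71.5] 32.28927585552674
bush_white 0.9 [ 530.6 -124.1] fit [ 528.1 -124.2] bbox [ 533.6 -124.1] 32.24524585360808
bush_black 0.75 [ 539.4 -175.7] fit [ 536.7 -177. ] bbox [ 536.5 -177.3] 32.082711787327185
```

Request:
send_rows(
  targets=[
    [[0, 0, 0, 0.007, -0.06, 0, 0.8], [0, 0, 0, 0.016, -0.13, 0, 0.8], [0, 0, 0, 0.016, -0.13, 0, 0.8], [0, 0, 0, 0.016, -0.13, 0, 0.8], [0, 0, 0, 0.016, -0.13, 0, 0.8], [0, 0, 0, 0.016, -0.13, 0, 0.8], [0, 0, 0, 0.016, -0.13, 0, 0.8], [0, 0, 0, 0.016, -0.13, 0, 0.8], [0, 0, 0, 0.003, -0.08, 0, 0.8], [0, 0, 0, 0, 0, 0, 0.8], [0, 0, 0, 0, 0, -0.1, 0.8], [0, 0, 0, 0, 0, -0.1, 0.8]],
  ],
)

```text
time_s: 54.15
ee_pos: [552.4, -334.2, 74.4]
ee_rot: [-180.0, -0.1, -2.0]
force: [-0.2, -0.1, -2.8]
gripper_width: 22.1
gripper_force: 20.0
```

Request:
send_rows(
  targets=[
    [[0, 0, 0, 0, 0, 0, 0.8], [0, 0, 0, 0, 0, 0, 0.8], [0, 0, 0, 0, 0, 0, 0.8]],
  ],
)

```text
time_s: 54.45
ee_pos: [553.1, -334.7, 75.6]
ee_rot: [179.9, -0.1, -2.0]
force: [-0.1, 0.3, -2.5]
gripper_width: 22.1
gripper_force: 20.0
```

```bash
python3 s.py
```

```text
[ 553.1 -334.7   75.6] [179.9  -0.1  -2. ]
stand visible ((565.153564453125, -335.0621643066406), (64.2594223022461, 61.78316116333008), 88.07359313964844) [ 535.2 -367.9] [ 597.  -301.9]
collar 91.15677301861685 [ 558.4 -355.9] [ 575.4 -314.1]
```

Request:
send_rows(
  targets=[
    [[0, 0, 0, -0.006, 0, -0.05, 0.8], [0, 0, 0, 0, 0, -0.05, 0.8], [0, 0, 0, 0, 0, -0.05, 0.8], [0, 0, 0, 0, 0, -0.05, 0.8], [0, 0, 0, 0, 0, -0.03, 0.8], [0, 0, 0, 0, 0, -0.01, 0.8], [0, 0, 0, 0, 0, 0, 0.8], [0, 0, 0, 0, 0, 0, 0.8]],
  ],
)

```text
time_s: 55.3
ee_pos: [551.4, -334.9, 26.6]
ee_rot: [180.0, -0.0, -2.0]
force: [-0.2, 0.4, -2.9]
gripper_width: 21.9
gripper_force: 20.0
```

Request:
send_rows(
  targets=[
    [[0, 0, 0, 0, 0, -0.014, 0.8], [0, 0, 0, 0, 0, 0, 0.8], [0, 0, 0, 0, 0, 0, -0.3], [0, 0, 0, 0, 0, 0, -0.3], [0, 0, 0, 0, 0, 0, -0.3], [0, 0, 0, 0, 0, 0, -0.3], [0, 0, 0, 0, 0, 0, -0.3], [0, 0, 0, 0, 0, 0.1, -0.3], [0, 0, 0, 0, 0, 0.2, -0.3], [0, 0, 0, 0, 0, 0.2, -0.3], [0, 0, 0.0953, 0, 0, 0, 1], [0, 0, 0.0953, 0, 0, 0, 1]],
  ],
)

```text
time_s: 56.5
ee_pos: [551.9, -335.2, 125.6]
ee_rot: [179.8, -0.1, 15.5]
force: [0.7, 0.4, -0.7]
gripper_width: 46.4
gripper_force: 0.0
```

Request:
send_rows(
  targets=[
    [[0, 0, 0.0953, -0.02, 0, 0, 1], [0, 0, 0.0953, -0.02, 0, 0, 1], [0, 0, 0.0953, -0.02, 0, 0, 1], [0, 0, 0.0953, -0.015, 0, 0, 1], [0, 0, 0.0953, 0, 0, 0, 1], [0, 0, 0.0953, 0, 0, 0, 1], [0, 0, 0.0953, 0, 0, 0, 1], [0, 0, 0.0953, 0, 0, 0, 1], [0, 0, 0.046, 0, 0, 0, 1], [0, 0, 0, 0, 0, 0, 1], [0, 0, 0, 0, 0, 0, 1]],
  ],
)

```text
time_s: 57.6
ee_pos: [536.1, -334.7, 123.5]
ee_rot: [180.0, 0.0, 87.8]
force: [0.0, -0.2, -0.2]
gripper_width: 0.4
gripper_force: 0.0
```

```bash
python3 g.py w19.png 34
```

```text
[ 536.1 -334.7  123.5] [180.    0.   87.8] [-33.   25.5  86.5   0.   68.1 -30.9]
gauge 0.59 [ 550.  -334.3]
gauge_red 0.76 [ 570.4 -334.1]
gauge_thumb 0.93 [ 548.9 -334.7]
red 317 mean [ 565.  -334.9  112.3] min [ 561.7 -343.2  111. ] max [ 568.5 -327.1  113.6]
green 192 mean [ 537.3 -330.3  116.4] min [ 534.2 -338.6  114.9] max [ 540.9 -325.8  117.7]
blue 179 mean [ 544.3 -331.3   96.9] min [ 526.4 -343.1   93.4] max [ 574.2 -325.2   98.5]
[[ 527.8 -331.3]
 [ 573.1 -331.3]] [ 550.4 -331.3] 45.254517 179.98434
stand top 4655 ((550.4707641601562, -334.33721923828125), (63.98373031616211, 90.26410675048828), 87.96609497070312)
```

Request:
send_rows(
  targets=[
    [[0, 0, 0, 0.002, -0.007, -0.1, 1], [0, 0, 0, 0, 0, -0.08, 1], [0, 0, 0, 0, 0, -0.02, 1], [0, 0, 0, 0, 0, -0.01, 1], [0, 0, 0, 0, 0, -0.01, 1], [0, 0, 0, 0, 0, 0, 1]],
  ],
)

```text
time_s: 58.5
ee_pos: [536.7, -336.3, 80.3]
ee_rot: [179.9, 0.0, 87.9]
force: [-1.9, 0.5, 2.9]
gripper_width: 0.2
gripper_force: 1.0
```

Request:
send_rows(
  targets=[
    [[0, 0, 0, 0, 0, -0.01, 1], [0, 0, 0, 0, 0, 0, 1]],
  ],
)

```text
time_s: 58.7
ee_pos: [536.8, -336.3, 77.6]
ee_rot: [179.9, 0.0, 87.9]
force: [-0.6, 0.5, 0.8]
gripper_width: 0.6
gripper_force: 0.0
```

Request:
send_rows(
  targets=[
    [[0, 0, 0, 0, 0, -0.01, 1], [0, 0, 0, 0, 0, 0, 1]],
  ],
)

```text
time_s: 58.9
ee_pos: [536.7, -336.5, 76.6]
ee_rot: [179.9, 0.1, 87.9]
force: [-2.0, 0.8, 6.6]
gripper_width: 0.7
gripper_force: 3.3
```

Request:
send_rows(
  targets=[
    [[0, 0, 0, 0, 0, -0.01, 1], [0, 0, 0, 0, 0, 0, 1], [0, 0, 0, 0, 0, 0.15, 1], [0, 0, 0, 0, 0, 0.1, 1], [0, 0, 0, 0.04, 0, 0, -1], [0, 0, 0, 0.035, 0, 0, -1], [0, 0, 0, 0, 0, 0, -1], [0, 0, 0, 0, 0, 0, -1], [0, 0, 0, 0, 0, 0, -1], [0, 0, 0, 0, 0, 0, -1], [0, 0, 0, 0, 0, 0, -1]],
  ],
)

```text
time_s: 60.0
ee_pos: [551.2, -336.0, 123.2]
ee_rot: [-180.0, -0.0, 87.9]
force: [-0.3, -0.9, -0.2]
gripper_width: 53.4
gripper_force: 0.0
```

```bash
python3 g.py w20.png 34
```

```text
[ 551.2 -336.   123.2] [-180.    -0.    87.9] [-32.4  26.7  84.5   0.   68.9 -30.3]
gauge 0.74 [ 551.2 -335.6]
gauge_rocker 0.58 [ 552.6 -334.8]
gauge_red 0.7 [ 568.8 -335.4]
gauge_thumb 0.6 [ 550.7 -338.2]
red 337 mean [ 563.7 -335.3  117.2] min [ 560.5 -343.6  115.9] max [ 567.  -327.2  118.6]
green 319 mean [ 536.5 -334.6  111.6] min [ 533.2 -342.6  110.2] max [ 539.9 -326.7  112.9]
blue 224 mean [ 542.  -333.    96.8] min [ 520.5 -343.3   93. ] max [ 581.5 -325.9   98.5]
[[ 580.  -331.3]
 [ 522.1 -333.9]] [ 551.  -332.6] 57.982998 2.5454812
stand top 4251 ((550.2870483398438, -334.7364196777344), (64.9273681640625, 90.13565826416016), 87.87129211425781)
```

Request:
send_rows(
  targets=[
    [[0, 0, 0, 0, 0, 0, -1], [0, 0, 0, 0, 0, 0, -1], [0, 0, 0, 0, 0, 0, -1], [0, 0, 0, 0, -0.003, 0, -1], [0, 0, 0, 0, 0, 0, -1], [0, 0, 0, 0, 0, -0.1, -1], [0, 0, 0, 0, 0, -0.2, -1], [0, 0, 0, 0, 0, -0.1, -1], [0, 0, 0, 0, 0, -0.06, -1], [0, 0, 0, 0, 0, 0, 0.4], [0, 0, 0, 0, 0, 0, 0.4], [0, 0, 0, 0, 0, 0, 0.4]],
  ],
  grip_force=15,
)

```text
time_s: 61.5
ee_pos: [552.5, -337.4, 33.1]
ee_rot: [179.8, 0.1, 87.9]
force: [0.2, 1.1, 0.9]
gripper_width: 69.9
gripper_force: 0.0
```

Request:
send_rows(
  targets=[
    [[0, 0, 0, 0, 0, 0, 0.4], [0, 0, 0, 0, 0, 0, 0.4], [0, 0, 0, 0, 0, 0, 0.4], [0, 0, 0, 0, 0, 0, 0.4], [0, 0, 0, 0, 0, 0, 0.4], [0, 0, 0, 0, 0, 0, 0.4]],
  ],
)

```text
time_s: 62.1
ee_pos: [552.1, -337.1, 32.4]
ee_rot: [179.9, 0.1, 87.9]
force: [0.4, -0.4, 6.1]
gripper_width: 38.8
gripper_force: 15.0
```

Request:
send_rows(
  targets=[
    [[0, 0, 0, 0, 0, 0.05, 0.4], [0, 0, 0, 0, 0, 0.1, 0.4], [0, 0, 0, 0, 0, 0.1, 0.4], [0, 0, 0, -0.01, 0.06, 0.1, 0.4], [0, 0, 0, -0.014, 0.14, 0, 0.4], [0, 0, 0, -0.014, 0.14, 0, 0.4], [0, 0, 0, -0.014, 0.14, 0, 0.4], [0, 0, 0, -0.014, 0.14, 0, 0.4], [0, 0, 0, -0.014, 0.14, 0, 0.4], [0, 0, 0, 0, 0.035, 0, 0.4], [0, 0, 0, 0, 0, 0, 0.4], [0, 0, 0, 0, 0, 0, 0.4]],
  ],
)

```text
time_s: 63.3
ee_pos: [535.5, -178.3, 101.3]
ee_rot: [-180.0, 0.0, 87.9]
force: [0.0, 0.7, -2.8]
gripper_width: 38.8
gripper_force: 15.0
```

```bash
python3 f.py w21.png
```

```text
[ 535.5 -178.3  101.3] [-180.     0.    87.9] [ 0.   0.7 -2.8] 38.76585120829681
collar [ 534.6 -176.9] res 0.12761100408939552 29
108.21847339410179 108.60141374549713
bush_brass 0.63 [517.8 -72.1] res 0.2871818269804714 29
bush_white 0.73 [ 526.5 -124.9] res 0.20522102607269577 29
bush_black 0.59 [ 535.7 -177.8] res 0.18034503652479608 29
```

Request:
send_rows(
  targets=[
    [[0, 0, 0, 0.005, -0.004, -0.1, 0.4], [0, 0, 0, 0, 0, -0.1, 0.4], [0, 0, 0, 0, 0, -0.03, 0.4], [0, 0, 0, 0, 0, -0.03, 0.4], [0, 0, 0, 0, 0, -0.03, 0.4], [0, 0, 0, 0, 0, -0.03, 0.4], [0, 0, 0, 0, 0, -0.015, 0.4], [0, 0, 0, 0, 0, 0, 0.4], [0, 0, 0, 0, 0, 0, 0.4]],
  ],
)

```text
time_s: 64.4
ee_pos: [536.7, -178.5, 34.7]
ee_rot: [180.0, 0.0, 87.9]
force: [-0.3, -0.3, -3.2]
gripper_width: 38.4
gripper_force: 15.0
```

Request:
send_rows(
  targets=[
    [[0, 0, 0, 0, 0, -0.012, 0.4], [0, 0, 0, 0, 0, 0, 0.4], [0, 0, 0, 0, 0, 0, -0.7], [0, 0, 0, 0, 0, 0, -0.7], [0, 0, 0, 0, 0, 0, -0.7], [0, 0, 0, 0, 0, 0, -0.7], [0, 0, 0, 0, 0, 0, -0.7], [0, 0, 0, 0, 0, 0, -0.7], [0, 0, 0, 0, 0, 0.15, -0.7], [0, 0, 0, 0, 0, 0.2, 1], [0, 0, 0, 0, 0, 0.15, 1], [0, 0, 0, 0, 0, 0, 1]],
  ],
)

```text
time_s: 65.6
ee_pos: [539.6, -179.6, 137.0]
ee_rot: [179.4, 0.2, 87.9]
force: [0.8, 0.8, 0.7]
gripper_width: 56.3
gripper_force: 0.0
```

Request:
send_rows(
  targets=[
    [[0, 0, 0, 0.04, 0, 0, 1], [0, 0, 0, 0.035, 0, 0, 1], [0, 0, 0, 0, 0, 0, 1], [0, 0, 0, 0, 0, 0, 1], [0, 0, 0, 0, 0, 0, 1]],
  ],
)

```text
time_s: 66.1
ee_pos: [551.0, -178.3, 131.2]
ee_rot: [-179.9, -0.0, 87.9]
force: [0.0, 0.6, 0.2]
gripper_width: 16.3
gripper_force: 0.0
```

```bash
python3 g.py w22.png 33
```

```text
[ 551.  -178.3  131.2] [-179.9   -0.    87.9] [-19.1  20.6  93.2  -0.   66.3 -17. ]
stand 0.91 [ 548.6 -333.4]
gauge 0.76 [ 538.6 -176. ]
gauge_rocker 0.69 [ 537.9 -176.8]
gauge_red 0.59 [ 552.6 -177.1]
gauge_thumb 0.78 [ 534.4 -177.5]
red 276 mean [ 548.6 -176.9  116.2] min [ 545.5 -184.7  114.8] max [ 551.6 -169.4  117.5]
green 291 mean [ 521.3 -176.   110.6] min [ 518.1 -184.   109.4] max [ 524.5 -168.   112.1]
blue 212 mean [ 526.9 -174.8   95.9] min [ 509.4 -185.2   92.3] max [ 562.7 -167.3   97.4]
[[ 511.1 -175.3]
 [ 561.2 -173.7]] [ 536.2 -174.5] 50.11802 -178.08182
stand top 458 ((544.339599609375, -329.2456359863281), (41.267879486083984, 42.39571762084961), 88.13318634033203)
```

Spacing 50.1 matches the black bore. Press red.

Request:
send_rows(
  targets=[
    [[0, 0, 0, 0, 0, -0.1, 1], [0, 0, 0, 0, 0, -0.1, 1], [0, 0, 0, 0, 0, -0.03, 1], [0, 0, 0, 0, 0, -0.01, 1], [0, 0, 0, 0, 0, -0.01, 1], [0, 0, 0, 0, 0, 0, 1]],
  ],
)

```text
time_s: 67.0
ee_pos: [552.0, -178.6, 82.7]
ee_rot: [179.9, 0.0, 87.9]
force: [0.5, 0.9, -0.3]
gripper_width: 0.8
gripper_force: 0.0
```

Request:
send_rows(
  targets=[
    [[0, 0, 0, 0, 0, -0.01, 1], [0, 0, 0, 0, 0, 0, 1]],
  ],
)

```text
time_s: 67.2
ee_pos: [552.3, -178.7, 81.1]
ee_rot: [179.9, 0.0, 87.9]
force: [0.3, 0.1, 3.1]
gripper_width: 0.9
gripper_force: 1.8
```

Request:
send_rows(
  targets=[
    [[0, 0, 0, 0, 0, -0.01, 1], [0, 0, 0, 0, 0, 0, 1]],
  ],
)

```text
time_s: 67.4
ee_pos: [553.0, -178.8, 79.1]
ee_rot: [179.8, 0.0, 87.9]
force: [1.9, -0.1, 3.3]
gripper_width: 0.6
gripper_force: 1.4
```

Request:
send_rows(
  targets=[
    [[0, 0, 0, 0, 0, -0.01, 1], [0, 0, 0, 0, 0, 0, 1]],
  ],
)

```text
time_s: 67.6
ee_pos: [552.3, -178.7, 76.5]
ee_rot: [179.9, 0.0, 87.9]
force: [2.6, -0.0, 4.6]
gripper_width: 0.5
gripper_force: 2.5
```

Request:
send_rows(
  targets=[
    [[0, 0, 0, 0, 0, -0.01, 1], [0, 0, 0, 0, 0, 0, 1], [0, 0, 0, 0, 0, 0.15, 1], [0, 0, -0.0953, -0.02, 0, 0.13, -0.3], [0, 0, -0.0953, -0.02, 0, 0, -0.3], [0, 0, -0.0953, -0.02, 0, 0, -0.3], [0, 0, -0.0953, -0.02, 0, 0, -0.3], [0, 0, -0.0953, 0, 0, 0, -0.3], [0, 0, -0.0953, 0, 0, 0, -0.3], [0, 0, -0.0953, 0, 0, 0, -0.3], [0, 0, -0.0953, 0, 0, 0, -0.3], [0, 0, -0.0953, 0, 0, 0, -0.3]],
  ],
)

```text
time_s: 68.8
ee_pos: [533.6, -178.1, 128.7]
ee_rot: [-179.9, 0.2, 10.4]
force: [-0.6, -0.0, 0.0]
gripper_width: 59.1
gripper_force: 0.0
```

Request:
send_rows(
  targets=[
    [[0, 0, -0.0953, 0, 0, 0, -0.3], [0, 0, -0.046, 0, 0, 0, -0.3], [0, 0, 0, 0, 0, 0, -0.3], [0, 0, 0, 0, 0, 0, -0.3]],
  ],
)

```text
time_s: 69.2
ee_pos: [534.4, -178.2, 129.2]
ee_rot: [-180.0, 0.1, -1.9]
force: [0.5, -0.4, -0.9]
gripper_width: 59.4
gripper_force: 0.0
```

```bash
python3 g.py w23.png 33
```

```text
[ 534.4 -178.2  129.2] [-180.     0.1   -1.9] [-19.6  19.4  95.4  -0.   65.4  72.3]
stand 0.64 [ 551.  -334.4]
gauge 0.57 [ 537.5 -177.6]
gauge_rocker 0.7 [ 537.4 -177.6]
gauge_red 0.61 [ 558.1 -177.6]
gauge_thumb 0.57 [ 535.  -177.7]
red 330 mean [ 551.2 -177.   111.2] min [ 547.8 -185.   109.6] max [ 554.5 -168.9  112.4]
green 318 mean [ 523.7 -176.3  115.5] min [ 520.4 -184.3  114.1] max [ 527.1 -168.6  116.6]
blue 161 mean [ 546.2 -177.1   95.6] min [ 509.7 -184.7   91.4] max [ 563.6 -169.2   97.4]
[[ 562.3 -177.4]
 [ 510.3 -176.4]] [ 536.3 -176.9] 51.99633 -1.099566
stand top 6993 ((550.7190551757812, -334.4898681640625), (65.62664794921875, 89.80370330810547), 88.06317901611328)
```

Request:
send_rows(
  targets=[
    [[0, 0, 0, 0.007, 0.003, -0.1, -0.3], [0, 0, 0, 0, 0, -0.15, -0.3], [0, 0, 0, 0, 0, -0.15, -0.3], [0, 0, 0, 0, 0, -0.1, -0.3], [0, 0, 0, 0, 0, -0.04, -0.3], [0, 0, 0, 0, 0, 0, -0.3], [0, 0, 0, 0, 0, 0, 0.8], [0, 0, 0, 0, 0, 0, 0.8], [0, 0, 0, 0, 0, 0, 0.8], [0, 0, 0, 0, 0, 0, 0.8], [0, 0, 0, 0, 0, 0, 0.8], [0, 0, 0, 0, 0, 0, 0.8]],
  ],
  grip_force=20,
)

```text
time_s: 70.7
ee_pos: [537.2, -177.7, 22.6]
ee_rot: [-180.0, -0.0, -2.0]
force: [0.0, 1.5, 3.4]
gripper_width: 21.9
gripper_force: 20.0
```

Request:
send_rows(
  targets=[
    [[0, 0, 0, 0, 0, 0, 0.8], [0, 0, 0, 0, 0, 0, 0.8]],
  ],
)

```text
time_s: 70.9
ee_pos: [537.1, -177.8, 22.5]
ee_rot: [-180.0, -0.0, -2.0]
force: [-0.0, 1.9, 4.1]
gripper_width: 22.2
gripper_force: 20.0
```

Request:
send_rows(
  targets=[
    [[0, 0, 0, 0, 0, 0.02, 0.8], [0, 0, 0, 0, 0, 0.03, 0.8], [0, 0, 0, 0, 0, 0.03, 0.8], [0, 0, 0, 0, 0, 0.03, 0.8], [0, 0, 0, 0, 0, 0.02, 0.8], [0, 0, 0, 0, 0, 0, 0.8], [0, 0, 0, 0, 0, 0, 0.8]],
  ],
)

```text
time_s: 71.6
ee_pos: [536.7, -177.9, 48.1]
ee_rot: [180.0, 0.0, -2.0]
force: [0.4, -0.1, -3.4]
gripper_width: 22.2
gripper_force: 20.0
```

Request:
send_rows(
  targets=[
    [[0, 0, 0, 0, 0, 0.03, 0.8], [0, 0, 0, 0, 0, 0.05, 0.8], [0, 0, 0, 0, 0, 0.1, 0.8], [0, 0, 0, 0, 0, 0.1, 0.8], [0, 0, 0, 0, 0, 0.05, 0.8], [0, 0, 0, 0, 0, 0, 0.8], [0, 0, 0, 0, 0, 0, 0.8]],
  ],
)

```text
time_s: 72.3
ee_pos: [536.4, -177.7, 113.8]
ee_rot: [-180.0, 0.0, -2.0]
force: [-0.4, -0.1, -3.6]
gripper_width: 21.7
gripper_force: 20.0
```

```bash
python3 d.py w24.png
```

```text
[ 536.4 -177.7  113.8] [-180.    0.   -2.]
sled 0.96 [ 528.  -126.3]
jig 0.27 [483.4  79.9]
bush_brass 0.6 [523.  -74.8] fit [518.8 -72.1] bbox [518.1 -71.4] 32.20766786963776
bush_white 0.97 [ 530.7 -126.4] fit [ 527.7 -124.7] bbox [ 527.3 -124.2] 32.180682610330734
bush_black 0.76 [ 539.6 -177.8] fit [ 536.7 -177.5] bbox [ 542.5 -177.3] 32.15983717483908
```

Request:
send_rows(
  targets=[
    [[0, 0, 0, 0.007, -0.058, 0, 0.8], [0, 0, 0, 0.012, -0.13, 0, 0.8], [0, 0, 0, 0.012, -0.13, 0, 0.8], [0, 0, 0, 0.012, -0.13, 0, 0.8], [0, 0, 0, 0.012, -0.13, 0, 0.8], [0, 0, 0, 0.012, -0.13, 0, 0.8], [0, 0, 0, 0.006, -0.08, 0, 0.8], [0, 0, 0, 0, 0, 0, 0.8], [0, 0, 0, 0, 0, -0.1, 0.8], [0, 0, 0, 0, 0, -0.1, 0.8], [0, 0, 0, 0, 0, 0, 0.8], [0, 0, 0, 0, 0, 0, 0.8]],
  ],
)

```text
time_s: 73.8
ee_pos: [551.4, -334.8, 74.1]
ee_rot: [-180.0, 0.0, -2.0]
force: [-0.1, 0.8, -3.2]
gripper_width: 22.2
gripper_force: 20.0
```

```bash
python3 s.py
```

```text
[ 551.4 -334.8   74.1] [-180.    0.   -2.]
stand visible ((564.8570556640625, -335.02410888671875), (64.23575592041016, 62.204002380371094), 87.90140533447266) [ 533.9 -368.1] [ 597.  -302.2]
collar 89.762981835342 [ 558.7 -355.9] [ 573.5 -314.2]
```

Aligned. Lower, release, then unlock.

Request:
send_rows(
  targets=[
    [[0, 0, 0, 0, 0, -0.05, 0.8], [0, 0, 0, 0, 0, -0.05, 0.8], [0, 0, 0, 0, 0, -0.05, 0.8], [0, 0, 0, 0, 0, -0.05, 0.8], [0, 0, 0, 0, 0, -0.03, 0.8], [0, 0, 0, 0, 0, -0.01, 0.8], [0, 0, 0, 0, 0, 0, 0.8], [0, 0, 0, 0, 0, 0, 0.8]],
  ],
)

```text
time_s: 74.65
ee_pos: [551.8, -335.7, 26.4]
ee_rot: [180.0, -0.0, -2.0]
force: [0.6, -0.2, -3.5]
gripper_width: 21.8
gripper_force: 20.0
```

Request:
send_rows(
  targets=[
    [[0, 0, 0, 0, 0, -0.01, 0.8], [0, 0, 0, 0, 0, 0, 0.8], [0, 0, 0, 0, 0, 0, -0.3], [0, 0, 0, 0, 0, 0, -0.3], [0, 0, 0, 0, 0, 0, -0.3], [0, 0, 0, 0, 0, 0, -0.3], [0, 0, 0, 0, 0, 0, -0.3], [0, 0, 0, 0, 0, 0.1, -0.3], [0, 0, 0, 0, 0, 0.2, -0.3], [0, 0, 0, 0, 0, 0.2, -0.3], [0, 0, 0.0953, 0, 0, 0, 1], [0, 0, 0.0953, 0, 0, 0, 1]],
  ],
)

```text
time_s: 75.85
ee_pos: [552.3, -336.0, 126.2]
ee_rot: [179.8, -0.2, 15.5]
force: [0.7, 0.2, -1.1]
gripper_width: 46.1
gripper_force: 0.0
```

Request:
send_rows(
  targets=[
    [[0, 0, 0.0953, -0.02, 0, 0, 1], [0, 0, 0.0953, -0.02, 0, 0, 1], [0, 0, 0.0953, -0.02, 0, 0, 1], [0, 0, 0.0953, -0.015, 0, 0, 1], [0, 0, 0.0953, 0, 0, 0, 1], [0, 0, 0.0953, 0, 0, 0, 1], [0, 0, 0.0953, 0, 0, 0, 1], [0, 0, 0.0953, 0, 0, 0, 1], [0, 0, 0.046, 0, 0, 0, 1], [0, 0, 0, 0, 0, 0, 1], [0, 0, 0, 0, 0, 0, 1]],
  ],
)

```text
time_s: 76.95
ee_pos: [536.5, -335.5, 124.1]
ee_rot: [180.0, -0.0, 87.8]
force: [-0.6, 0.1, -0.4]
gripper_width: 0.5
gripper_force: 0.0
```

```bash
python3 g.py w25.png 34
```

```text
[ 536.5 -335.5  124.1] [180.   -0.   87.8] [-33.1  25.5  86.3   0.   68.2 -30.9]
gauge 0.59 [ 551.3 -336.6]
gauge_rocker 0.89 [ 551.4 -335.1]
gauge_red 0.84 [ 569.7 -332.5]
gauge_thumb 0.57 [ 549.9 -337.7]
red 311 mean [ 564.9 -335.7  112.2] min [ 561.6 -343.9  110.9] max [ 568.4 -327.9  113.4]
green 190 mean [ 537.3 -331.2  116.4] min [ 534.1 -339.2  115. ] max [ 540.7 -326.5  117.8]
blue 196 mean [ 542.  -332.8   97. ] min [ 523.5 -343.8   93.3] max [ 576.7 -325.7   98.5]
[[ 525.  -333. ]
 [ 575.5 -332.4]] [ 550.2 -332.7] 50.4648 -179.24217
stand top 4488 ((550.4542846679688, -334.3134765625), (64.03450012207031, 90.37150573730469), 87.87423706054688)
```

Request:
send_rows(
  targets=[
    [[0, 0, 0, 0, -0.006, -0.1, 1], [0, 0, 0, 0, 0, -0.08, 1], [0, 0, 0, 0, 0, -0.02, 1], [0, 0, 0, 0, 0, -0.01, 1], [0, 0, 0, 0, 0, -0.01, 1], [0, 0, 0, 0, 0, 0, 1]],
  ],
)

```text
time_s: 77.85
ee_pos: [536.6, -336.8, 81.0]
ee_rot: [180.0, 0.0, 87.9]
force: [-0.9, 0.6, 2.8]
gripper_width: 0.0
gripper_force: 1.4
```

Request:
send_rows(
  targets=[
    [[0, 0, 0, 0, 0, -0.01, 1], [0, 0, 0, 0, 0, 0, 1]],
  ],
)

```text
time_s: 78.05
ee_pos: [536.8, -336.9, 78.6]
ee_rot: [179.9, 0.0, 87.9]
force: [0.0, 0.3, -0.1]
gripper_width: 0.1
gripper_force: 0.0
```

Request:
send_rows(
  targets=[
    [[0, 0, 0, 0, 0, -0.01, 1], [0, 0, 0, 0, 0, 0, 1]],
  ],
)

```text
time_s: 78.25
ee_pos: [537.0, -337.1, 76.6]
ee_rot: [179.9, 0.0, 87.9]
force: [-0.7, -0.4, 3.4]
gripper_width: 0.3
gripper_force: 1.3
```

Request:
send_rows(
  targets=[
    [[0, 0, 0, 0, 0, -0.01, 1], [0, 0, 0, 0, 0, 0, 1], [0, 0, 0, 0, 0, 0.15, 1], [0, 0, 0, 0, 0, 0.25, 1], [0, 0, 0, 0, 0.1, 0.1, 1], [0, 0, 0, 0, 0, 0, 1], [0, 0, 0, 0, 0, 0, 1]],
  ],
)

```text
time_s: 78.95
ee_pos: [536.2, -316.5, 173.4]
ee_rot: [-180.0, 0.0, 88.0]
force: [0.3, 0.8, -0.7]
gripper_width: 0.6
gripper_force: 0.0
```

```bash
python3 g.py w26.png 34; python3 d.py w27.png; python3 t.py top9.png; python3 -c "
import cv2
a=cv2.imread('pics/top9.png')[150:350,150:500]; cv2.imwrite('pics/m9.png',cv2.resize(a,(800,457)))"
```

```text
[ 536.2 -316.5  173.4] [-180.    0.   88.] [-31.6  22.8  83.4  -0.   73.8 -29.6]
stand 0.61 [ 550.6 -336.5]
gauge 0.9 [ 552.7 -339.7]
gauge_rocker 0.66 [ 550.5 -335.9]
gauge_red 0.92 [ 568.1 -335.5]
gauge_thumb 0.7 [ 573.6 -347.5]
red 231 mean [ 562.7 -336.   117.1] min [ 559.  -344.1  115.8] max [ 566.1 -327.8  118.7]
green 139 mean [ 535.7 -332.6  111.4] min [ 532.7 -341.6  110.1] max [ 539.3 -326.7  112.6]
blue 130 mean [ 541.9 -332.4   96.8] min [ 520.  -343.7   93.2] max [ 580.9 -325.6   98.3]
[[ 521.3 -332.6]
 [ 579.5 -331.9]] [ 550.4 -332.2] 58.181206 -179.25836
stand top 3189 ((550.4095458984375, -334.4164733886719), (64.24752044677734, 90.24270629882812), 87.87548065185547)
[ 536.  -316.8  172.6] [-179.9   -0.1   87.9]
bush_white 0.59 [ 526.4 -138.7] fit [ 526.4 -131.5] bbox [ 526.4 -142.4] 32.08575564698023
bush_black 0.68 [ 534.7 -178.5] fit [ 535.3 -178. ] bbox [ 535.2 -177.5] 32.17434571364117
[ 536.4 -316.7  174. ] [-180.    -0.    87.9] 0.7607146898312049 0.0
sled 0.94 [ 532.  -124.3]
jig 0.93 [ 531.1 -129.1]
bush_brass 0.71 [517.  -69.1]
bush_white 0.51 [ 525.1 -122.6]
bush_black 0.51 [ 534.5 -175.1]
```

View pics/w26.png

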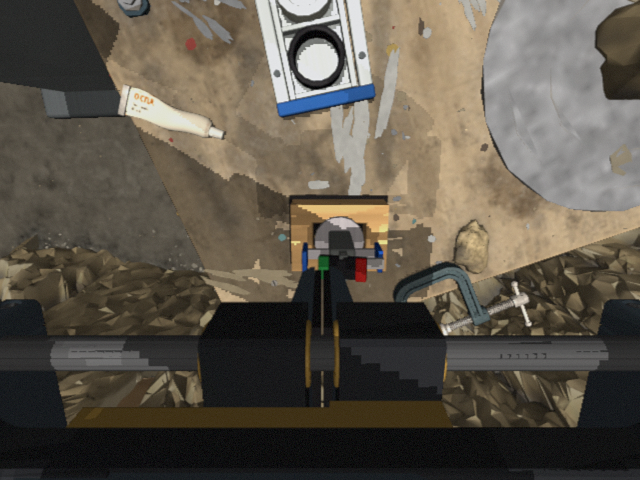

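The gauge is upright in the stand, unlocked at about (340,255), clear of the gripper. The sled is still against the stop at about (325,100).

```bash
python3 -c "
from workcell import env
print(env.job_done())"
```

```text
the job is handed in; nothing more can be done
None
```

The job is handed in after about 79 s of robot time: sled home, brass, white and black bushes gauged in order, gauge unlocked upright in its stand; the hand-in returned no verdict.

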